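Open the detector ports and ready the test box

ROBOT

A 6-joint arm with a two-finger parallel gripper is mounted at the origin on the work surface. World frame = base frame: x ahead of the robot, y to its left, z up, the work surface at z = 0. Lengths are in m, angles in rad, forces in N, time in s.
With the tool pointing down it reaches from about 0.25 to 0.725 m from the base axis. Payload 4 kg.
Tool frame: the origin (TCP) lies between the finger pads; the fingertips stand 17 mm ahead of it and the grasp point (between the pads) lies 2 mm behind it; z points along the fingers, y is the direction in which the jaws open and shut (so a half turn about z gives the same grasp; the last joint's range is limited). The gripper opens to 85 mm and grips with 20 to 120 N. Pads are 22 mm wide; open, the fingers measure 114 mm over their backs; the gripper's body (76 mm by 85 mm) begins 54 mm behind the grasp point. The pads swing forward as they close: fully open they stand 13 mm farther back than shut.
Start: joints at [-1.299, 0.241, 0.005, 1.335, 0, 1.571], TCP at [0.134, -0.482, 0.222] pointing down, gripper open.
Joint ranges: [-2.72, 2.72], [-1.05, 1.87], [-1.09, 1.28], [-1.99, 2.15], [-1.42, 1.44], [-3.14, 3.14]. Speed limits (rad/s): [2.79, 2.79, 3.14, 3.14, 3.14, 3.14].

INTERFACE

Orientations are given as a unit quaternion [x, y, z, w].
In Python, from workcell import readout, viewer, order gives the robot as it stands. The module is installed in compiled form; this text tells all that it offers.
- The arm moves only by the shell command python3 -m crank 'ROWS'. ROWS is text: rows parted by semicolons, each of 7 numbers parted by spaces: the shift along the tool's x, y, z in m, then the turn, a rotation vector about the tool's x, y, z in rad, then the gripper's target within -1 to 1 (shut at 1, half-way at 0, fully open at -1). A call has 1 to 20 rows; each row shifts and turns the pose as measured when the row begins, along the tool's axes as they then stand; what a row does not reach is not made up. A row lasts 1/12 s, in which the tool goes at most 41.7 mm and 7.16 degrees, less where a joint would pass 70% of its speed; a pose out of reach is approached as far as the arm can. A call with a gripper value outside its range is refused whole. The fingers move at their own pace and stop on an object; the grip force is fixed at half the most. Time passes only in rows, so rows that do not move let the fingers close. It gives the time, the measured TCP pose, the force and the opening at its end, in the units of the state.
- readout.get_obs(): the state, without advancing time (a new reading comes with each control period).
- viewer.camera(name): name is "scene" or "side" or "wrist"; returns the picture (384x512x3 uint8, red, green, blue); there is no depth.
- viewer.calibration(name): a dict with "fx", "fy", "cx", "cy" (pixels), "eye" and "rotation" of the camera in the world. Camera axes: x right, y down, z forward; pixel columns grow to the right and rows downward; lengths in m; the calibration is good to about 2 mm. A picture is of the moment at which its call begins: read the wrist's pose just before it. calibration takes no time and is no camera call; for the wrist camera it gives the pose at the moment of the call.
- order.job_done(): hands the job in, once; it reports no verdict.
The state is a dict: "clock": time; "joint_pos": joint angles; "joint_vel": joint speeds; "tau": joint torques, N m; "eef_pos": TCP position; "tool_rot": TCP orientation; "ft_force": force on the tool from outside, world axes, zero at the start; "ft_torque": the same for the moment, N m; "grip_width": finger opening in m.
Only numpy, scipy, OpenCV 4.12 (cv2) and the standard library are available. Lean on these libraries where they do the work, as an engineer would, in place of code of your own. Each camera call takes 0.05 s, during which the arm holds its last target. There are 200 camera calls.

TASK

Get the light-tight test box ready for a measurement: free each tight stopper from its port by rocking it towards the near and the far side while pulling it up, put all the stoppers into the blue tray, and then, with every port open, shut the box's cover fully. Also turn the lamp's aperture collar to the click stop where its orange pointer meets the white mark, before or after. Do not move the other things on the bench.

Things in the scene. Friction and masses are not known exactly. Their poses are not given: they have to be found in the camera images.
- chamber: White open-topped test box, 170 (x) x 250 (y) x 65 mm high, walls and floor 5 mm, fixed to the bench; origin at the centre of its underside, +x its hinge side. Inside, four square ports in a row along y, 58 mm apart, 25 mm to the -x side of its middle. On top of each port lie two black lips, on its -x and +x sides (tops 46 mm above the bench), which overhang the stopper's shoulder by 3 mm.
- port_a (a point): Floor of port a (-87 mm along the box's y), where the stopper's foot stands, 5 mm above the bench; axes as the box. The lips stop a straight pull. Rocking the stopper about its foot along the box's x by 0.15 to 0.18 rad towards a lip shoves that lip aside (about 5 N at the lip); it stays there. One rock to each side frees the stopper. The port allows 0.2 rad along x, none along y.
- port_b (a point): Floor of port b (-29 mm along the box's y), where the stopper's foot stands, 5 mm above the bench; axes as the box. The lips stop a straight pull. Rocking the stopper about its foot along the box's x by 0.15 to 0.18 rad towards a lip shoves that lip aside (about 5 N at the lip); it stays there. One rock to each side frees the stopper. The port allows 0.2 rad along x, none along y.
- port_c (a point): Floor of port c (+29 mm along the box's y), where the stopper's foot stands, 5 mm above the bench; axes as the box. The lips stop a straight pull. Rocking the stopper about its foot along the box's x by 0.15 to 0.18 rad towards a lip shoves that lip aside (about 5 N at the lip); it stays there. One rock to each side frees the stopper. The port allows 0.2 rad along x, none along y.
- port_d (a point): Floor of port d (+87 mm along the box's y), where the stopper's foot stands, 5 mm above the bench; axes as the box. The lips stop a straight pull. Rocking the stopper about its foot along the box's x by 0.15 to 0.18 rad towards a lip shoves that lip aside (about 5 N at the lip); it stays there. One rock to each side frees the stopper. The port allows 0.2 rad along x, none along y.
- plug_a: Stopper in port a at the start, or absent (port empty). 100 mm long, about 80 g. Origin at its middle, 50 mm above its underside, z up its length, axes at the start as the box. Above its underside: black foot 14 (x) x 22 (y) mm, shoulder 26 x 22 mm from 12 to 30 mm up, stem 19 mm square, orange grip 24 (x) x 34 (y) mm from 62 to 100 mm up. May stand or lie in the tray.
- plug_b: Stopper in port b at the start, or absent (port empty). 100 mm long, about 80 g. Origin at its middle, 50 mm above its underside, z up its length, axes at the start as the box. Above its underside: black foot 14 (x) x 22 (y) mm, shoulder 26 x 22 mm from 12 to 30 mm up, stem 19 mm square, orange grip 24 (x) x 34 (y) mm from 62 to 100 mm up. May stand or lie in the tray.
- plug_c: Stopper in port c at the start, or absent (port empty). 100 mm long, about 80 g. Origin at its middle, 50 mm above its underside, z up its length, axes at the start as the box. Above its underside: black foot 14 (x) x 22 (y) mm, shoulder 26 x 22 mm from 12 to 30 mm up, stem 19 mm square, orange grip 24 (x) x 34 (y) mm from 62 to 100 mm up. May stand or lie in the tray.
- plug_d: Stopper in port d at the start, or absent (port empty). 100 mm long, about 80 g. Origin at its middle, 50 mm above its underside, z up its length, axes at the start as the box. Above its underside: black foot 14 (x) x 22 (y) mm, shoulder 26 x 22 mm from 12 to 30 mm up, stem 19 mm square, orange grip 24 (x) x 34 (y) mm from 62 to 100 mm up. May stand or lie in the tray.
- tray: Loose blue tray, 220 (x) x 150 (y) x 45 mm, wall and floor 4 mm, 0.5 kg, open on top; origin at the centre of its underside. It stands on one side of the box, the lamp on the other (either way round).
- cover (a joint): Hinged white cover of the test box, a plate 170 x 250 x 6 mm; rad: 0 shut flat on the box, about 1.7 open and standing up at the box's far (+x) edge. A stiff hinge holds it at any angle (about 0.3 N m to move it). A black knob stands 35 mm off its outer face, 30 mm from its free edge.
- cover_hinge (a point): Middle of the cover's hinge line, at the rim of the box's +x wall (65 mm above the bench); hinge axis = the box's y. The plate runs 170 mm from here, its inner face passes through this point.
- barrel: Fixed upright lamp barrel, 130 mm high, black, base 96 mm across; origin at the centre of its underside. A metal click housing stands on its +x side, 71 mm out, 68 mm high.
- collar (a joint): Aperture collar round the barrel, turning about the barrel's vertical axis; rad, growing anticlockwise seen from above, about -1.75 to 0.55 between end stops. It clicks into stops every 0.4 rad (0, -0.4, -0.8, ...), about 0.2 N m to turn past each. 0: the orange pointer on its top face points at the white mark.
- collar_grip (a point): On the collar's axis at mid-height of its ribbed grip band: 64 mm across, from 82 to 118 mm above the bench. A black nose 46 mm across stands 12 mm above the band.
- mark (a point): White mark on the barrel's fixed top; the other, thin grey ticks are the other stops.
- solvent: Amber bottle, 66 mm across, 150 mm high; bystander, origin at its underside.
- beaker: Glass beaker, 72 mm across, 90 mm high; bystander.
- jar: White jar, 60 mm across, 70 mm high; bystander.
- driver: Red-handled screwdriver, 170 mm long, lying; bystander.
- filterbox: Grey case, 90 x 130 x 30 mm; bystander.
- mount: Lens in a round black mount on a post, 115 mm high; bystander.
- notebook: Green notebook, 210 x 150 x 14 mm; bystander.
Not all that is in view belongs to the job. Leave any pink or yellow look-alike of the plug_b alone.

How it is judged:
By the outcome, as a careful person would: the job done as asked, in the order asked, and still so for the second after the job is handed in, with the robot touching nothing.
Of plug_a, plug_b, plug_c, plug_d only 3 to 4 are there at a start; the rules pass over those that are not, and their reading is None.
At some moment in a run one of tray may be knocked a few centimetres aside while the robot is not near it.
Once in a run the grip may slacken for a moment while it holds something.
It also fails if it takes over 210 s, if anything falls off the work surface, if the arm or the gripper's body presses on something with over 40 N, if the wrist force passes 120 N, or if a joint passes its speed limit or range.

## Working session

There is one attempt and no reset: what is moved stays moved. The work goes in short steps, Python scripts to look and compute and a shell command to move; the robot and the scene stay as the last step left them, time stands still between calls to the robot, and variables do not carry over. Pictures are saved under pics/ and viewed, about 12 in all and at most 16, crops included, and the job is handed in when it is done.

```bash
mkdir -p pics; ls
cat > h.py <<'E'
import numpy as np,cv2
from workcell import readout,viewer,order
from scipy.spatial.transform import Rotation as R
def snap(n,f):
    im=viewer.camera(n); cv2.imwrite('pics/'+f,im[:,:,::-1]); return im
def ray(c,u,v):
    d=np.array([(u-c['cx'])/c['fx'],(v-c['cy'])/c['fy'],1.]); return np.array(c['eye']),np.array(c['rotation'])@d
def plane(c,u,v,z):
    e,d=ray(c,u,v); return (e+d*(z-e[2])/d[2]).round(4)
def proj(c,p):
    q=np.array(c['rotation']).T@(np.array(p)-np.array(c['eye'])); return np.array([c['fx']*q[0]/q[2]+c['cx'],c['fy']*q[1]/q[2]+c['cy']]).round(1)
E
python3 - <<'E'
from h import *
a=snap('scene','s0.png');b=snap('side','d0.png');w=snap('wrist','w0.png')
for n in('scene','side','wrist'):print(n,viewer.calibration(n))
print(readout.get_obs())
E
```

```text
pics
scene {'fx': 434.2482118423533, 'fy': 434.2482118423533, 'cx': 259.4381764537244, 'cy': 188.65857453966328, 'eye': array([ 1.47438431, -0.45328578,  1.25722906]), 'rotation': array([ 0.79254057,  0.50329877, -0.18173442, -0.29247631])}
side {'fx': 464.26344992082574, 'fy': 464.26344992082574, 'cx': 254.18301552525466, 'cy': 199.80490306745685, 'eye': array([-0.32615152, -0.95620069,  0.89565479]), 'rotation': array([ 0.80894487, -0.33031082,  0.18174722, -0.45107749])}
wrist {'fx': 289.1084663644507, 'fy': 289.1084663644507, 'cx': 257.8628048274311, 'cy': 188.50847224025858, 'eye': array([ 0.20187929, -0.4628694 ,  0.37191891]), 'rotation': array([ 0.7888679 , -0.59859523, -0.08490197,  0.11028527])}
{'clock': 0.15, 'joint_pos': array([-1.29897291e+00,  2.41243020e-01,  4.00016704e-03,  1.33521163e+00,
        2.85285747e-05,  1.57078102e+00]), 'joint_vel': array([ 0.00088687, -0.00176869,  0.0026659 ,  0.00050579, -0.00036058,
       -0.00021682]), 'tau': array([ 5.64075344e-04, -3.72634685e+01,  2.52639198e+01,  1.23830675e-02,
        4.00905139e-05, -5.27548053e-06]), 'eef_pos': array([ 0.13411432, -0.48114236,  0.22140315]), 'tool_rot': array([ 9.90776836e-01,  1.35501192e-01, -9.81959395e-05, -8.23367057e-04]), 'ft_force': array([-0.64238622,  0.05349021, -0.17606013]), 'ft_torque': array([ 0.0083564 ,  0.01857489, -0.05980024]), 'grip_width': 0.0854810875435291}
```

View pics/s0.png

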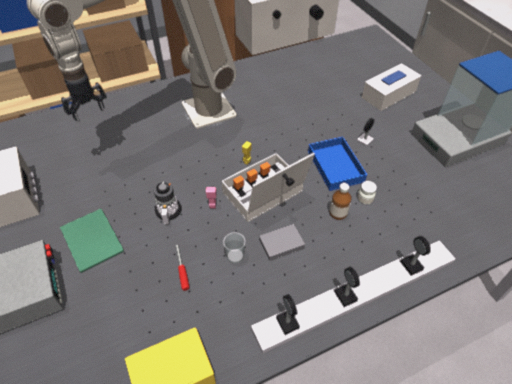

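View pics/d0.png

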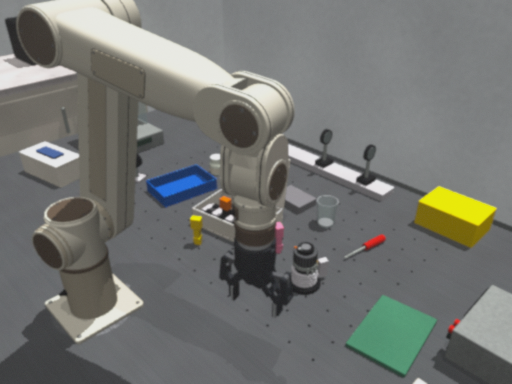

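```bash
sed -i "s/np.array(c\['rotation'\])/R.from_quat(c['rotation']).as_matrix()/g" h.py
python3 - <<'E'
from h import *
a=cv2.imread('pics/s0.png');c=viewer.calibration('scene')
cv2.imwrite('pics/s0c.png',cv2.resize(a[120:240,130:390],None,fx=3,fy=3,interpolation=cv2.INTER_CUBIC))
h=cv2.cvtColor(a,cv2.COLOR_BGR2HSV)
def blobs(lo,hi,z,amin=8):
    m=cv2.inRange(h,lo,hi);n,l,s,cc=cv2.connectedComponentsWithStats(m)
    for i in range(1,n):
        if s[i,4]>=amin: print(s[i],cc[i].round(1),plane(c,*cc[i],z))
print('orange');blobs((5,170,120),(16,255,255),.095)
print('blue');blobs((100,150,60),(125,255,255),.03,100)
m=cv2.inRange(h,(100,150,60),(125,255,255))[130:200,295:375]
k=cv2.findNonZero(m)+np.array([[295,130]]);b=cv2.boxPoints(cv2.minAreaRect(k.astype(np.int32)))
print([ (p.round(1),plane(c,*p,.045)) for p in b])
cn=max(cv2.findContours(cv2.inRange(h,(100,150,60),(125,255,255))[130:200,295:375],0,1)[0],key=cv2.contourArea)
print(cv2.approxPolyDP(cn,4,True)[:,0]+[295,130])
print('robot base',proj(c,(0,0,0)))
E
```

```text
orange
[261 163   9  12  75] [264.9 168.1] [0.5063 0.0346 0.095 ]
[248 170   9  12  74] [251.9 175. ] [ 0.5169 -0.0228  0.095 ]
[234 177   9  12  78] [238.3 181.9] [ 0.5269 -0.0803  0.095 ]
blue
[  0   0  37  32 901] [14.7 15.1] [-1.1825 -0.6951  0.03  ]
[ 461   51   51   42 1302] [492.2  70.6] [0.3363 1.3395 0.03  ]
[ 309  138   58   52 1808] [336.9 162.8] [0.5456 0.329  0.03  ]
[(array([305.7, 146.4], dtype=float32), array([0.4267, 0.2545, 0.045 ])), (array([341. , 127.1], dtype=float32), array([0.3884, 0.4442, 0.045 ])), (array([368.4, 177.4], dtype=float32), array([0.6715, 0.3867, 0.045 ])), (array([333.1, 196.7], dtype=float32), array([0.6954, 0.2174, 0.045 ]))]
[[342 138]
 [310 144]
 [309 152]
 [315 153]
 [329 189]
 [342 181]
 [360 182]
 [366 175]]
robot base [208.5 109.9]
```

View pics/s0c.png

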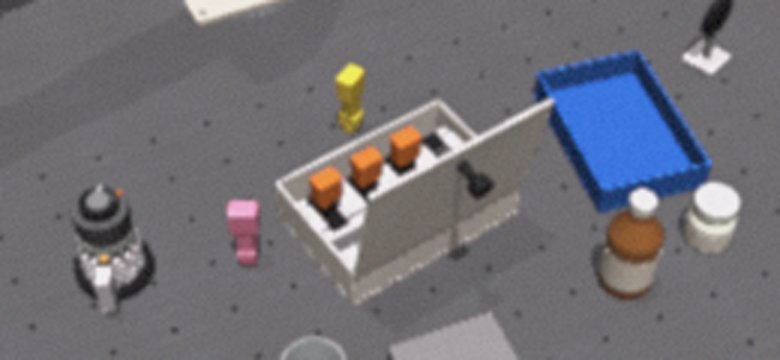

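```bash
cat >> h.py <<'E'
def plan(p,yaw,tilt=0,byaw=None):
    """rotvec and shift (after rotation) in tool axes from the present pose to p, tool x at yaw; tilt about box y (yaw byaw)"""
    o=readout.get_obs(); q=R.from_quat(o['tool_rot'])
    t=R.from_rotvec([0,0,yaw])*R.from_quat([1,0,0,0])
    if tilt: t=R.from_rotvec(tilt*np.array([-np.sin(byaw),np.cos(byaw),0]))*t
    rv=(q.inv()*t).as_rotvec(); d=np.array(p)-o['eef_pos']
    print('t',round(o['clock'],2),'pos',o['eef_pos'].round(4),'F',o['ft_force'].round(1),'w',round(o['grip_width'],4),'j',o['joint_pos'].round(2))
    print('rot',rv.round(4),'n',np.linalg.norm(rv)/.11,'| shift after rot',t.inv().apply(d).round(4),'| shift in present tool axes',q.inv().apply(d).round(4),'n',np.linalg.norm(d)/.035)
E
python3 - <<'E'
from h import *
c=viewer.calibration('scene')
print('nose',plane(c,163,183,.13),'collar top',plane(c,163,193,.118),'housing',plane(c,105/3+130,278/3+120,.068))
print(R.from_quat(viewer.calibration('wrist')['rotation']).as_matrix().round(3))
for f in [(.52,-.03,.36)]: plan(f,1.749)
E
```

```text
nose [ 0.4507 -0.3279  0.13  ] collar top [ 0.4834 -0.34    0.118 ] housing [ 0.5272 -0.3548  0.068 ]
[[ 0.269 -0.926 -0.266]
 [-0.963 -0.259 -0.072]
 [-0.002  0.276 -0.961]]
t 0.15 pos [ 0.1341 -0.4811  0.2214] F [-0.6  0.1 -0.2] w 0.0855 j [-1.3   0.24  0.    1.34  0.    1.57]
rot [-1.3000e-03 -1.2000e-03 -1.4772e+00] n 13.42874596127729 | shift after rot [ 0.3756  0.4597 -0.1386] | shift in present tool axes [ 0.4929 -0.3312 -0.138 ] n 17.41794220589799
```

```bash
python3 -m crank '0 0 -0.035 0 0 0 -1;0 0 -0.035 0 0 0 -1;0 0 -0.035 0 0 0 -1;0.035 -0.005 -0.005 0 0 0 -1;0.035 -0.005 0 0 0 0 -1;0.035 -0.005 0 0 0 0 -1;0.035 -0.005 0 0 0 0 -1;0.035 -0.005 0 0 0 0 -1;0.035 -0.005 0 0 0 0 -1;0.035 -0.005 0 0 0 0 -1;0.035 -0.005 0 0 0 0 -1;0.035 -0.005 0 0 0 0 -1;0.035 -0.005 0 0 0 0 -1;0 0 0 0 0 0 -1;0 0 0 0 0 0 -1'
python3 - <<'E'
from h import *
plan((.52,-.03,.36),1.749)
w=snap('wrist','w1.png');c=viewer.calibration('wrist');print(c['eye'],c['rotation'])
E
```

```text
clock: 1.4
eef_pos: [0.4706, -0.3309, 0.3279]
tool_rot: [0.991, 0.132, -0.002, -0.009]
ft_force: [0.5, -0.9, -1.0]
grip_width: 0.0854
t 1.4 pos [ 0.4706 -0.3309  0.3279] F [ 0.5 -0.9 -1. ] w 0.0854 j [-0.62  0.4   0.5   1.69  0.01  2.26]
rot [-0.0167 -0.0116 -1.4851] n 13.502112270711164 | shift after rot [ 0.2874  0.102  -0.0321] | shift in present tool axes [ 0.1261 -0.2781 -0.0273] n 8.76044466038987
[ 0.53941442 -0.31555205  0.47783006] [ 0.78697177 -0.60077235 -0.09293318  0.10541078]
```

View pics/w1.png

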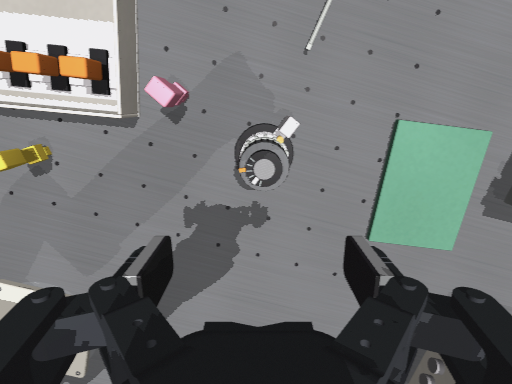

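Run:
```python
from h import *
a=cv2.imread('pics/w1.png');c=viewer.calibration('wrist')
cv2.imwrite('pics/w1c.png',cv2.resize(a[110:210,215:315],None,fx=6,fy=6,interpolation=cv2.INTER_CUBIC))
print('nose',plane(c,264,169,.13),'housing',plane(c,289,128,.068))
```

```text
nose [ 0.4667 -0.336   0.13  ] housing [ 0.5189 -0.3576  0.068 ]
```

View pics/w1c.png

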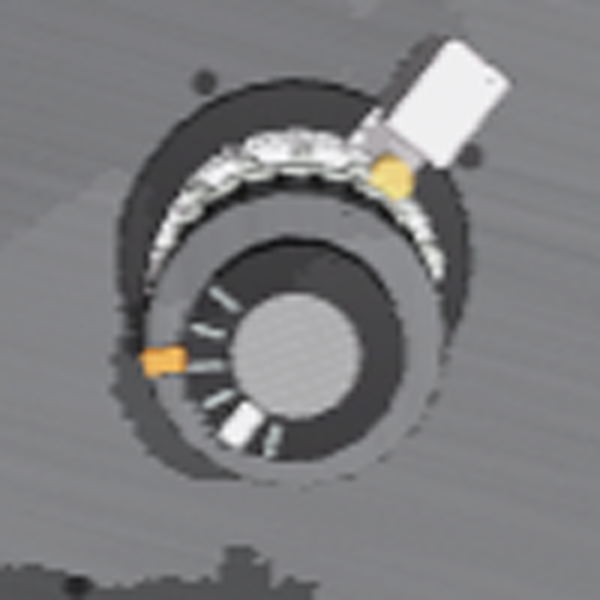

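```bash
python3 -m crank '0 0 0 -0.003 -0.001 0.116 -1;0 0 0 -0.003 -0.001 0.116 -1;0 0 0 -0.003 -0.001 0.116 -1;0 0 0 -0.003 -0.001 0.116 -1;0 0 0 -0.003 -0.001 0.116 -1;0 0 0 -0.003 -0.001 0.116 -1;0 0 0 0 0 0.116 -1;0 0 0 0 0 0 -1;0 0 0 0 0 0 -1'
python3 - <<'E'
from h import *
plan((.467,-.336,.16),-.55)
w=snap('wrist','w2.png');c=viewer.calibration('wrist')
h=cv2.cvtColor(w,cv2.COLOR_RGB2HSV)
n,l,s,cc=cv2.connectedComponentsWithStats(cv2.inRange(h,(8,150,150),(25,255,255)))
print(s,cc.round(1))
g=cv2.medianBlur(cv2.cvtColor(w,cv2.COLOR_RGB2GRAY),3)
ci=cv2.HoughCircles(g,cv2.HOUGH_GRADIENT,1,10,param1=100,param2=14,minRadius=8,maxRadius=35)
if ci is not None:
  for x in ci[0][:8]: print(x,plane(c,x[0],x[1],.13),plane(c,x[0],x[1],.118))
E
```

```text
clock: 2.2
eef_pos: [0.4591, -0.3368, 0.3275]
tool_rot: [0.955, -0.296, -0.01, 0.002]
ft_force: [-0.2, -0.1, -0.2]
grip_width: 0.0853
t 2.2 pos [ 0.4591 -0.3368  0.3275] F [-0.2 -0.1 -0.2] w 0.0853 j [-0.63  0.39  0.48  1.68 -0.01  3.11]
rot [ 0.0096  0.0178 -0.0503] n 0.49237158440464057 | shift after rot [ 0.0063 -0.0048  0.1675] | shift in present tool axes [ 0.009  -0.0068  0.1673] n 4.789866098079319
[[     0      0    512    384 195551]
 [   238    172      6      6     17]
 [    66    212     27     25    375]
 [    43    239     25     23    350]
 [    21    264     25     22    315]] [[256.6 191.2]
 [240.4 174.4]
 [ 78.9 224.3]
 [ 55.1 250.2]
 [ 32.9 274.7]]
[252.5 142.5  30. ] [ 0.4818 -0.3469  0.13  ] [ 0.4805 -0.3458  0.118 ]
[ 47.5 257.5  34.4] [ 0.5108 -0.0321  0.13  ] [ 0.5105 -0.0202  0.118 ]
[116.5 247.5  32.2] [ 0.4695 -0.1182  0.13  ] [ 0.4678 -0.1093  0.118 ]
[ 81.5 215.5  33.3] [ 0.5291 -0.1127  0.13  ] [ 0.5294 -0.1035  0.118 ]
[ 97.5 232.5  34.4] [ 0.4999 -0.1128  0.13  ] [ 0.4992 -0.1036  0.118 ]
[ 93.5 199.5  32.2] [ 0.5363 -0.1405  0.13  ] [ 0.5369 -0.1323  0.118 ]
[ 34.5 266.5  32.2] [ 0.5111 -0.0075  0.13  ] [0.5108 0.0053 0.118 ]
[ 61.5 263.5  28.8] [ 0.4937 -0.0408  0.13  ] [ 0.4928 -0.0292  0.118 ]
```

```bash
python3 -m crank '0 0 0.03 0.01 0.018 0 -1;0 0 0.035 0 0 0 -1;0 0 0.025 0 0 0 -1;0 0 0 0 0 0 -1;0 0 0 0 0 0 -1'
python3 - <<'E'
from h import *
plan((.467,-.336,.16),-.55)
w=snap('wrist','w3.png');c=viewer.calibration('wrist')
p=proj(c,(.467,-.336,.13)).astype(int);print(p)
q=cv2.resize(w[p[1]-50:p[1]+50,p[0]-50:p[0]+50],None,fx=6,fy=6,interpolation=cv2.INTER_CUBIC)
cv2.circle(q,(300,300),3,(255,0,0),-1)
cv2.imwrite('pics/w3c.png',q[:,:,::-1])
E
```

```text
clock: 2.67
eef_pos: [0.4573, -0.3395, 0.238]
tool_rot: [0.956, -0.292, 0.004, 0.001]
ft_force: [-0.1, 0.5, 0.2]
grip_width: 0.0856
t 2.67 pos [ 0.4573 -0.3395  0.238 ] F [-0.1  0.5  0.2] w 0.0856 j [-0.64  0.37  0.22  1.42  0.    3.1 ]
rot [ 0.0004 -0.0086 -0.0435] n 0.40337875031263115 | shift after rot [ 0.0064 -0.0081  0.078 ] | shift in present tool axes [ 0.0054 -0.0084  0.0781] n 2.248710326750227
[248 179]
```

View pics/w3c.png

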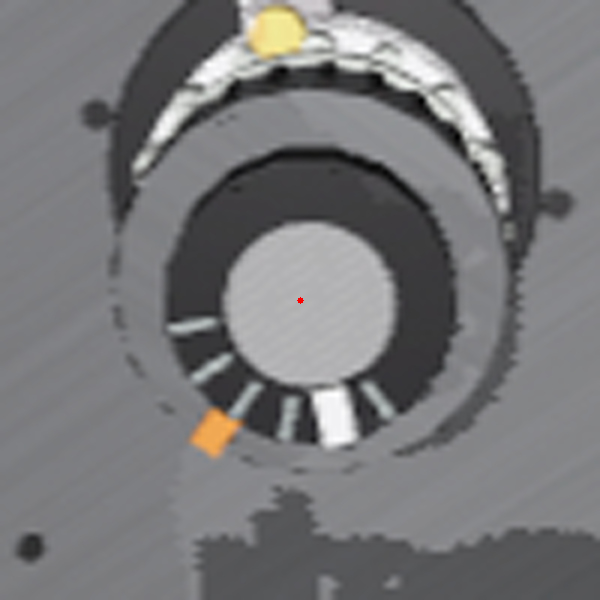

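```bash
python3 -m crank '0.005 -0.007 0.03 0 -0.008 0 -1;0 0 0.025 0 0 0 -1;0 0 0.02 0 0 0 -1;0 0 0 0 0 0 -1'
python3 -c "
from h import *
plan((.466,-.337,.10),-.55)"
```

```text
clock: 3.05
eef_pos: [0.471, -0.3409, 0.1708]
tool_rot: [0.957, -0.291, 0.008, 0.003]
ft_force: [-0.3, 0.5, -0.5]
grip_width: 0.0854
t 3.05 pos [ 0.471  -0.3409  0.1708] F [-0.3  0.5 -0.5] w 0.0854 j [-0.63  0.41  0.11  1.25 -0.    3.11]
rot [ 0.0012 -0.0169 -0.0412] n 0.4052131218783537 | shift after rot [-0.0063 -0.0007  0.0708] | shift in present tool axes [-0.0076 -0.0005  0.0707] n 2.0312907426780966
```

```bash
python3 -m crank '-0.003 0 0.015 0 -0.017 0 -1;0 0 0.015 0 0 0 -1;0 0 0.015 0 0 0 -1;0 0 0 0 0 0 -1;0 0 0 0 0 0 -1'
python3 -c "
from h import *
plan((.466,-.337,.10),-.55)"
```

```text
clock: 3.47
eef_pos: [0.4737, -0.3433, 0.1326]
tool_rot: [0.957, -0.29, 0.005, 0.002]
ft_force: [0.1, 0.2, 0.9]
grip_width: 0.0854
t 3.47 pos [ 0.4737 -0.3433  0.1326] F [0.1 0.2 0.9] w 0.0854 j [-0.63  0.45  0.07  1.18 -0.    3.1 ]
rot [ 0.0017 -0.0112 -0.0394] n 0.3728215019662607 | shift after rot [-0.0099 -0.0014  0.0326] | shift in present tool axes [-0.0103 -0.001   0.0325] n 0.9731950209733133
```

```bash
python3 -m crank '-0.006 -0.001 0.01 0 -0.011 0 -1;-0.004 0 0.01 0 0 0 -1;-0.002 0 0.01 0 0 0 -1;0 0 0.003 0 0 0 -1;0 0 0 0 -0.005 0 -1'
python3 -c "
from h import *
plan((.466,-.337,.10),-.55)"
```

```text
clock: 3.88
eef_pos: [0.4665, -0.3375, 0.1028]
tool_rot: [0.957, -0.29, 0.001, 0.001]
ft_force: [0.1, -0.4, 0.6]
grip_width: 0.0855
t 3.88 pos [ 0.4665 -0.3375  0.1028] F [ 0.1 -0.4  0.6] w 0.0855 j [-0.63  0.46  0.01  1.11 -0.    3.11]
rot [ 0.0019 -0.0021 -0.0391] n 0.3560724989464951 | shift after rot [-0.0007 -0.0001  0.0028] | shift in present tool axes [-0.0007 -0.0001  0.0028] n 0.08382259376877522
```

Aligned on the collar; close, then turn.

```bash
python3 -m crank '0 0 0.003 0 0 0 0;0 0 0 0 0 0 0.3;0 0 0 0 0 0 0.6;0 0 0 0 0 0 1;0 0 0 0 0 0 1;0 0 0 0 0 0 1;0 0 0 0 0 0 1;0 0 0 0 0 0 1'
python3 -c "
from h import *
plan((.466,-.337,.10),-.55)"
```

```text
clock: 4.55
eef_pos: [0.4675, -0.3367, 0.1017]
tool_rot: [0.957, -0.29, 0.001, -0.0]
ft_force: [-0.9, -0.2, -0.4]
grip_width: 0.0597
t 4.55 pos [ 0.4675 -0.3367  0.1017] F [-0.9 -0.2 -0.4] w 0.0597 j [-0.62  0.46  0.01  1.11  0.    3.1 ]
rot [-0.0012 -0.0022 -0.0383] n 0.348570997403368 | shift after rot [-0.0012  0.001   0.0017] | shift in present tool axes [-0.0011  0.0011  0.0017] n 0.06563547004066318
```

```bash
python3 -m crank '0 0 0 0 0 -0.06 1;0 0 0 0 0 -0.06 1;0 0 0 0 0 -0.06 1;0 0 0 0 0 -0.06 1;0 0 0 0 0 -0.06 1;0 0 0 0 0 -0.06 1;0 0 0 0 0 -0.06 1;0 0 0 0 0 0 1;0 0 0 0 0 0 1'
python3 -c "
from h import *
plan((.466,-.337,.10),-.59+.8);print(readout.get_obs()['ft_torque'])"
```

```text
clock: 5.3
eef_pos: [0.4678, -0.3362, 0.1017]
tool_rot: [0.997, -0.083, 0.002, -0.002]
ft_force: [-0.5, 0.9, -0.1]
grip_width: 0.0593
t 5.3 pos [ 0.4678 -0.3362  0.1017] F [-0.5  0.9 -0.1] w 0.0593 j [-0.63  0.46  0.01  1.11  0.01  2.68]
rot [-0.0037 -0.0045 -0.3755] n 3.4139105484157186 | shift after rot [-0.0019  0.0004  0.0017] | shift in present tool axes [-0.0016  0.0011  0.0017] n 0.07274379723741059
[ 0.15326963  0.03534087 -0.28498646]
```

```bash
python3 -m crank '0 0 0 0 0 -0.06 1;0 0 0 0 0 -0.06 1;0 0 0 0 0 -0.06 1;0 0 0 0 0 -0.06 1;0 0 0 0 0 -0.06 1;0 0 0 0 0 -0.06 1;0 0 0 0 0 -0.02 1;0 0 0 0 0 0 1;0 0 0 0 0 0 1'
python3 -c "
from h import *
plan((.466,-.337,.10),-.59+.8);print(readout.get_obs()['ft_torque'])"
```

```text
clock: 6.05
eef_pos: [0.4678, -0.3355, 0.1017]
tool_rot: [0.994, 0.106, 0.003, -0.003]
ft_force: [-1.0, 0.8, -0.6]
grip_width: 0.0593
t 6.05 pos [ 0.4678 -0.3355  0.1017] F [-1.   0.8 -0.6] w 0.0593 j [-0.63  0.46  0.01  1.11  0.01  2.3 ]
rot [-0.0051 -0.0063  0.0026] n 0.07692243043552044 | shift after rot [-0.0021  0.0011  0.0017] | shift in present tool axes [-0.0021  0.0011  0.0017] n 0.08306210181351097
[0.08764059 0.12557381 0.00363265]
```

Open, rise, and look.

```bash
python3 -m crank '0 0 0 0 0 0 0;0 0 0 0 0 0 -1;0 0 0 0 0 0 -1;0 0 0 0 0 0 -1;0 0 0 0 0 0 -1;0 0 0 0 0 0 -1;0 0 -0.02 0 0 0 -1;0 0 -0.03 0 0 0 -1;0 0 -0.035 0 0 0 -1;0 0 -0.035 0 0 0 -1;0 0 -0.035 0 0 0 -1;0 0 -0.035 0 0 0 -1;0 0 -0.035 0 0 0 -1;0 0 0 0 0 0 -1;0 0 0 0 0 0 -1'
python3 - <<'E'
from h import *
plan((.51,-.025,.36),1.749)
w=snap('wrist','w4.png');c=viewer.calibration('wrist')
p=proj(c,(.467,-.336,.13)).astype(int)
cv2.imwrite('pics/w4c.png',cv2.resize(w[p[1]-40:p[1]+40,p[0]-40:p[0]+40],None,fx=6,fy=6,interpolation=cv2.INTER_CUBIC)[:,:,::-1])
E
```

```text
clock: 7.3
eef_pos: [0.4656, -0.3367, 0.3372]
tool_rot: [0.995, 0.103, 0.003, -0.002]
ft_force: [-1.4, -0.0, -1.1]
grip_width: 0.0854
t 7.3 pos [ 0.4656 -0.3367  0.3372] F [-1.4 -0.  -1.1] w 0.0854 j [-0.63  0.39  0.51  1.69  0.01  2.3 ]
rot [ 1.2000e-03 -7.9000e-03 -1.5417e+00] n 14.015414261734543 | shift after rot [ 0.2989  0.099  -0.0228] | shift in present tool axes [ 0.1078 -0.296  -0.0209] n 9.019723074935554
```

View pics/w4c.png

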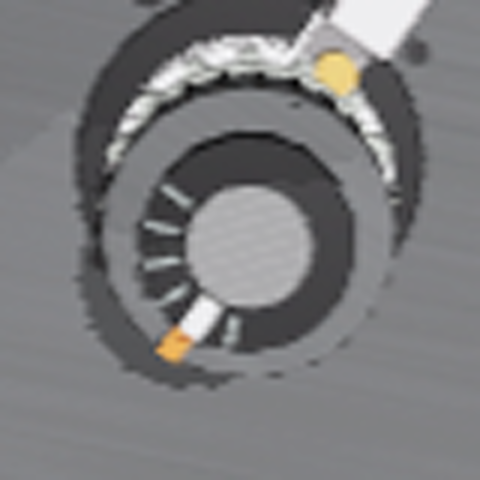

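```bash
python3 -m crank '0 0 0 0 0 -0.11 -1;0 0 0 0 0 -0.11 -1;0 0 0 0 0 -0.11 -1;0 0 0 0 0 -0.11 -1;0 0 0 0 0 -0.11 -1;0 0 0 0 0 -0.11 -1;0 0 0 0 0 -0.11 -1;0 0 0 0 0 -0.11 -1;0 0 0 0 0 -0.11 -1;0 0 0 0 0 -0.11 -1;0 0 0 0 0 -0.11 -1;0 0 0 0 0 -0.11 -1;0 0 0 0 0 -0.11 -1;0 0 0 0 0 -0.11 -1' >/dev/null
python3 -m crank '0.033 0.011 -0.003 0 0 0 -1;0.033 0.011 -0.003 0 0 0 -1;0.033 0.011 -0.003 0 0 0 -1;0.033 0.011 -0.003 0 0 0 -1;0.033 0.011 -0.003 0 0 0 -1;0.033 0.011 -0.003 0 0 0 -1;0.033 0.011 -0.003 0 0 0 -1;0.033 0.011 -0.003 0 0 0 -1;0.033 0.011 0 0 0 0 -1;0 0 0 0 0 0 -1;0 0 0 0 0 0 -1'
python3 - <<'E'
from h import *
plan((.51,-.025,.36),1.749)
w=snap('wrist','w5.png');c=viewer.calibration('wrist')
h=cv2.cvtColor(w,cv2.COLOR_RGB2HSV)
m=cv2.inRange(h,(5,170,90),(18,255,255))
for cn in cv2.findContours(m,0,1)[0]:
    if cv2.contourArea(cn)>60:
        r=cv2.minAreaRect(cn);print(r,plane(c,*r[0],.1))
E
```

```text
clock: 9.43
eef_pos: [0.475, -0.0069, 0.3287]
tool_rot: [0.613, 0.789, -0.002, -0.033]
ft_force: [-0.1, -0.2, -0.5]
grip_width: 0.0858
t 9.43 pos [ 0.475  -0.0069  0.3287] F [-0.1 -0.2 -0.5] w 0.0858 j [-0.04  0.22  0.25  1.66  0.03  1.28]
rot [-0.0455 -0.0469  0.0715] n 0.8811938728750665 | shift after rot [-0.024   0.0313 -0.0313] | shift in present tool axes [-0.0246  0.028  -0.0338] n 1.437983584571921
```

View pics/w5.png

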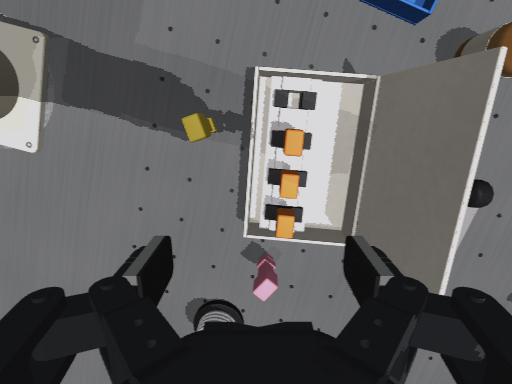

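Run:
```python
from h import *
w=cv2.imread('pics/w5.png');c=viewer.calibration('wrist')
h=cv2.cvtColor(w,cv2.COLOR_BGR2HSV)
m=cv2.inRange(h,(5,180,190),(25,255,255)); print(h[142,294],h[185,290])
P=[]
for cn in cv2.findContours(m,cv2.RETR_EXTERNAL,cv2.CHAIN_APPROX_SIMPLE)[0]:
    if cv2.contourArea(cn)>60:
        r=cv2.minAreaRect(cn);print(np.round(r[0],1),np.round(r[1],1),r[2]); 
        k=cn[:,0].astype(float); W=np.array([plane(c,*q,.105)[:2] for q in k]).astype(np.float32)
        rr=cv2.minAreaRect(W); print('   ',np.round(rr[0],4),np.round(rr[1],4),rr[2])
for q in[(258,68),(247,237),(378,76),(354,243)]:print(q,plane(c,*q,.065))
cv2.imwrite('pics/w5c.png',cv2.resize(w[60:250,230:390],None,fx=3,fy=3,interpolation=cv2.INTER_CUBIC))
```

```text
[ 18 154 215] [ 19 149 215]
(258, 68) [0.4317 0.1178 0.065 ]
(247, 237) [ 0.4758 -0.1233  0.065 ]
(378, 76) [0.59   0.1468 0.065 ]
(354, 243) [ 0.6363 -0.0893  0.065 ]
```

View pics/w5c.png

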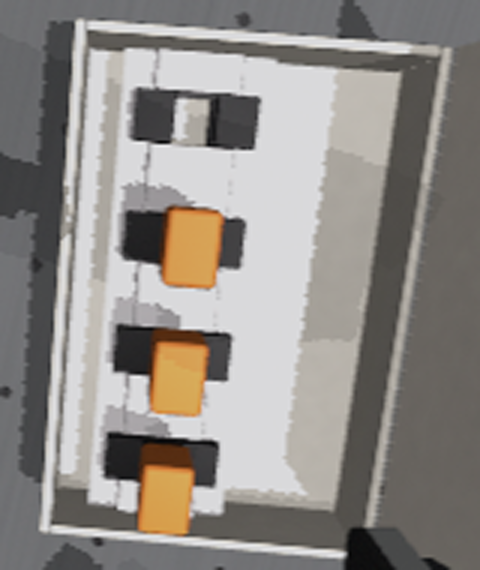

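Run:
```python
from h import *
w=cv2.imread('pics/w5.png');c=viewer.calibration('wrist')
h=cv2.cvtColor(w,cv2.COLOR_BGR2HSV)
m=cv2.inRange(h,(10,120,195),(25,255,255))[:250]
P=[]
for cn in cv2.findContours(m,cv2.RETR_EXTERNAL,cv2.CHAIN_APPROX_SIMPLE)[0]:
    if cv2.contourArea(cn)>60:
        r=cv2.minAreaRect(cn);P.append(plane(c,*r[0],.105));print(np.round(r[0],1),np.round(r[1],1),P[-1])
d=P[-1]-P[0];print(d,np.linalg.norm(d),np.arctan2(-d[0],d[1]))
plan((.5037,.037,.2),1.751)
```

```text
[285.  226.5] [21. 16.] [ 0.5218 -0.0773  0.105 ]
[289.1 186. ] [16.5 23.4] [ 0.5117 -0.0207  0.105 ]
[293.8 142.4] [16.6 25. ] [0.5019 0.0361 0.105 ]
[-0.0199  0.1134  0.    ] 0.11513283632396103 0.17371622445669044
t 9.48 pos [ 0.4749 -0.007   0.3286] F [-0.4  0.8  0.2] w 0.0854 j [-0.04  0.22  0.25  1.66  0.04  1.28]
rot [-0.0458 -0.048   0.0687] n 0.8681777832309553 | shift after rot [0.0381 0.0362 0.1286] | shift in present tool axes [0.0292 0.0444 0.1283] n 3.968715876472778
```

```bash
python3 -m crank '0 0 0 -0.046 -0.048 0.069 -1;0 0 0 0 0 0 -1;0.018 0.018 0.02 0 0 0 -1;0.018 0.018 0.02 0 0 0 -1;0 0 0.03 0 0 0 -1;0 0 0.03 0 0 0 -1;0 0 0 0 0 0 -1;0 0 0 0 0 0 -1'
python3 -c "
from h import *
plan((.503,.036,.15),1.749)"
```

```text
clock: 10.15
eef_pos: [0.5041, 0.0267, 0.2215]
tool_rot: [0.644, 0.765, -0.003, -0.002]
ft_force: [0.2, 0.9, 0.5]
grip_width: 0.0856
t 10.15 pos [0.5041 0.0267 0.2215] F [0.2 0.9 0.5] w 0.0856 j [ 0.05  0.26  0.02  1.35 -0.    1.45]
rot [-0.0069  0.0001 -0.0073] n 0.09142471680308951 | shift after rot [0.0094 0.0005 0.0715] | shift in present tool axes [0.0094 0.001  0.0715] n 2.0598293136341006
```

```bash
python3 -m crank '0.009 0 0.03 -0.007 0 -0.007 -1;0 0 0.03 0 0 0 -1;0 0 0.03 0 0 0 -1;0 0 0.02 0 0 0 -1;0 0 0.01 0 0 0 -1;0 0 0 0 0 0 -1;0 0 0 0 0 0 -1'
python3 - <<'E'
from h import *
plan((.503,.036,.09),1.749)
snap('wrist','w6.png')
E
```

```text
clock: 10.73
eef_pos: [0.5122, 0.0289, 0.1093]
tool_rot: [0.644, 0.765, 0.005, 0.006]
ft_force: [0.6, 0.2, -0.7]
grip_width: 0.0855
t 10.73 pos [0.5122 0.0289 0.1093] F [ 0.6  0.2 -0.7] w 0.0855 j [ 0.06  0.33 -0.18  1.05  0.    1.46]
rot [ 0.0155  0.0015 -0.0074] n 0.15697040167197282 | shift after rot [ 0.0086 -0.0078  0.0193] | shift in present tool axes [ 0.0086 -0.0082  0.0192] n 0.6439212240416105
```

View pics/w6.png

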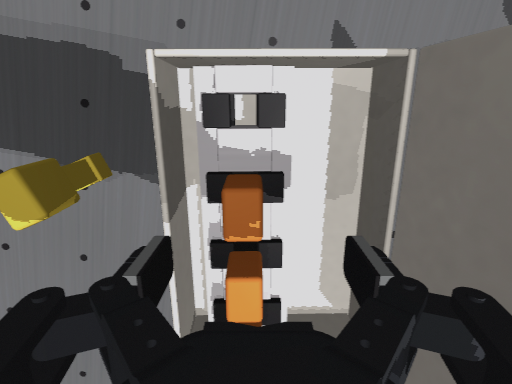

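Run:
```python
from h import *
c=viewer.calibration('wrist')
print('tcp',proj(c,readout.get_obs()['eef_pos']))
for y in(.036,-.021,-.078): print(proj(c,(.503-.18*(y-.036),y,.105)))
for q in [(243,240),(243,177)]:print(q,plane(c,*q,.105),plane(c,*q,.067))
for q in [(245,108),(245,187),(246,254),(247,312)]:print('port',plane(c,*q,.046))
```

```text
tcp [257.5 233.7]
[243.1 216.5]
[245.1 302.4]
[246.7 374.3]
(243, 240) [0.5052 0.0214 0.105 ] [0.507  0.0027 0.067 ]
(243, 177) [0.4993 0.0591 0.105 ] [0.4996 0.0496 0.067 ]
port [0.4932 0.0946 0.046 ]
port [0.5025 0.0368 0.046 ]
port [ 0.5124 -0.0197  0.046 ]
port [ 0.5223 -0.0757  0.046 ]
```

```bash
python3 -m crank '0.009 -0.008 0 0.015 0 -0.007 -1;0 0 0.01 0 0 0 -1;0 0 0.006 0 0 0 -1;0 0 0 0 0 0 -1;0 0 0 0 0 0 -1'
python3 -c "
from h import *
plan((.5025,.037,.09),1.749)"
```

```text
clock: 11.2
eef_pos: [0.5067, 0.037, 0.098]
tool_rot: [0.641, 0.767, 0.003, 0.004]
ft_force: [0.5, 0.1, -0.5]
grip_width: 0.0855
t 11.2 pos [0.5067 0.037  0.098 ] F [ 0.5  0.1 -0.5] w 0.0855 j [ 0.07  0.34 -0.2   1.02 -0.    1.47]
rot [ 0.0102  0.0026 -0.0002] n 0.09597872939337448 | shift after rot [ 0.0008 -0.0041  0.008 ] | shift in present tool axes [ 0.0008 -0.0042  0.0079] n 0.25652575052777365
```

```bash
python3 -m crank '0.001 -0.004 0.006 0.01 0.002 0 -1;0 0 0.005 0 0 0 -1;0 0 0 0 0 0 -0.3;0 0 0 0 0 0 0.3;0 0 0 0 0 0 0.6;0 0 0 0 0 0 1;0 0 0 0 0 0 1;0 0 0 0 0 0 1;0 0 0 0 0 0 1;0 0 0 0 0 0 1;0 0 0 0 0 0 1'
python3 -c "
from h import *
plan((.5025,.037,.09),1.749);print(readout.get_obs()['ft_torque'])"
```

```text
clock: 12.12
eef_pos: [0.5022, 0.0374, 0.0859]
tool_rot: [0.641, 0.767, -0.0, -0.0]
ft_force: [-0.4, -0.0, -0.1]
grip_width: 0.0222
t 12.12 pos [0.5022 0.0374 0.0859] F [-0.4 -0.  -0.1] w 0.0222 j [ 0.07  0.35 -0.22  1.   -0.    1.47]
rot [-0.0009  0.0005  0.0002] n 0.009387490143422815 | shift after rot [-0.0004  0.0003 -0.0041] | shift in present tool axes [-0.0004  0.0003 -0.0041] n 0.11719811222409177
[ 0.04051289 -0.00252348  0.04215392]
```

```bash
python3 -m crank '0 0.0024 0 0.03 0 0 1;0 0.0024 0 0.03 0 0 1;0 0.0024 0 0.03 0 0 1;0 0.0024 0 0.03 0 0 1;0 0.0024 0.0005 0.03 0 0 1;0 0.0024 0.0005 0.02 0 0 1;0 0 0 0 0 0 1'
python3 -c "
from h import *
plan((.5022,.0374,.0859),1.749);print(readout.get_obs()['ft_torque'])"
```

```text
clock: 12.7
eef_pos: [0.5142, 0.0395, 0.0856]
tool_rot: [0.639, 0.764, -0.07, -0.058]
ft_force: [-0.9, -0.2, 0.7]
grip_width: 0.0223
t 12.7 pos [0.5142 0.0395 0.0856] F [-0.9 -0.2  0.7] w 0.0223 j [ 0.09  0.51  0.02  1.26 -0.02  1.48]
rot [-0.1815  0.0005 -0.0004] n 1.6500120849213165 | shift after rot [ 0.0001 -0.0122 -0.0003] | shift in present tool axes [ 0.0001 -0.012   0.0019] n 0.3476311608023994
[0.01052897 0.23188851 0.03145973]
```

```bash
python3 -m crank '0 0.0015 0 -0.003 0 0 1;0 0 0 0 0 0 1;0 -0.0024 0 -0.03 0 0 1;0 -0.0024 0 -0.03 0 0 1;0 -0.0024 0 -0.03 0 0 1;0 -0.0024 0 -0.03 0 0 1;0 -0.0024 0 -0.03 0 0 1;0 -0.0024 0 -0.03 0 0 1;0 -0.0024 0 -0.03 0 0 1;0 -0.0024 0 -0.03 0 0 1;0 -0.0024 0 -0.03 0 0 1;0 -0.0024 0 -0.03 0 0 1;0 -0.0024 0 -0.03 0 0 1;0 -0.0015 0 -0.015 0 0 1;0 0 0 0 0 0 1'
python3 -c "
from h import *
plan((.5022,.0374,.0859),1.749);print(readout.get_obs()['ft_torque'])"
```

```text
clock: 13.95
eef_pos: [0.4886, 0.0349, 0.0866]
tool_rot: [0.638, 0.763, 0.075, 0.063]
ft_force: [2.2, 0.0, -2.8]
grip_width: 0.022
t 13.95 pos [0.4886 0.0349 0.0866] F [ 2.2  0.  -2.8] w 0.022 j [ 0.06  0.19 -0.46  0.72  0.02  1.45]
rot [ 1.965e-01  9.000e-04 -1.000e-04] n 1.786649984870838 | shift after rot [0.     0.0138 0.0007] | shift in present tool axes [0.     0.0134 0.0034] n 0.395346929859018
[-0.00501182 -0.02513929 -0.04580672]
```

```bash
python3 -m crank '0 0.0023 0 0.033 0 0 1;0 0.0023 0 0.033 0 0 1;0 0.0023 0 0.033 0 0 1;0 0.0023 0 0.033 0 0 1;0 0.0023 0 0.033 0 0 1;0 0.002 0 0.031 0 0 1;0 0 0 0 0 0 1;0 0 -0.003 0 0 0 1;0 0 -0.003 0 0 0 1;0 0 -0.003 0 0 0 1;0 0 0 0 0 0 1'
python3 -c "
from h import *
plan((.5022,.0374,.0859),1.749);print(readout.get_obs()['ft_torque'])"
```

```text
clock: 14.87
eef_pos: [0.5016, 0.0373, 0.0976]
tool_rot: [0.642, 0.767, -0.003, -0.001]
ft_force: [0.8, 0.2, -1.2]
grip_width: 0.0227
t 14.87 pos [0.5016 0.0373 0.0976] F [ 0.8  0.2 -1.2] w 0.0227 j [ 0.08  0.34 -0.2   1.04 -0.    1.47]
rot [-0.0057  0.0012 -0.0004] n 0.05282023088355965 | shift after rot [0.     0.0006 0.0117] | shift in present tool axes [0.     0.0006 0.0117] n 0.33515979915386573
[-0.03008632 -0.04354408 -0.01380343]
```

```bash
python3 -m crank '0 0 -0.01 0 0 0 1;0 0 -0.01 0 0 0 1;0 0 -0.02 0 0 0 1;0 0 -0.02 0 0 0 1;0 0 -0.02 0 0 0 1;0 0 -0.02 0 0 0 1;0 0 -0.02 0 0 0 1;0 0 0 0 0 0 1'
python3 - <<'E'
from h import *
plan((.53,.32,.20),1.749)
a=snap('scene','s1.png');c=viewer.calibration('scene')
h=cv2.cvtColor(a,cv2.COLOR_RGB2HSV)
m=cv2.inRange(h,(100,150,60),(125,255,255));m[:, :280]=0;m[:,440:]=0;m[:120]=0
k=cv2.findNonZero(m);hl=cv2.convexHull(k)[:,0];print(cv2.approxPolyDP(hl,3,True)[:,0])
cv2.imwrite('pics/s1c.png',cv2.resize(a[110:230,200:390],None,fx=4,fy=4,interpolation=cv2.INTER_CUBIC)[:,:,::-1])
E
```

```text
clock: 15.53
eef_pos: [0.4992, 0.037, 0.2297]
tool_rot: [0.642, 0.767, -0.001, -0.0]
ft_force: [0.9, 0.3, -0.8]
grip_width: 0.0219
t 15.53 pos [0.4992 0.037  0.2297] F [ 0.9  0.3 -0.8] w 0.0219 j [ 0.08  0.24  0.03  1.36 -0.    1.47]
rot [-0.0027  0.0014 -0.0011] n 0.0294575355341129 | shift after rot [0.2731 0.0804 0.0297] | shift in present tool axes [0.2732 0.0802 0.0291] n 8.177256063769008
[[364 179]
 [329 189]
 [309 152]
 [310 144]
 [342 138]
 [366 173]]
```

View pics/s1c.png

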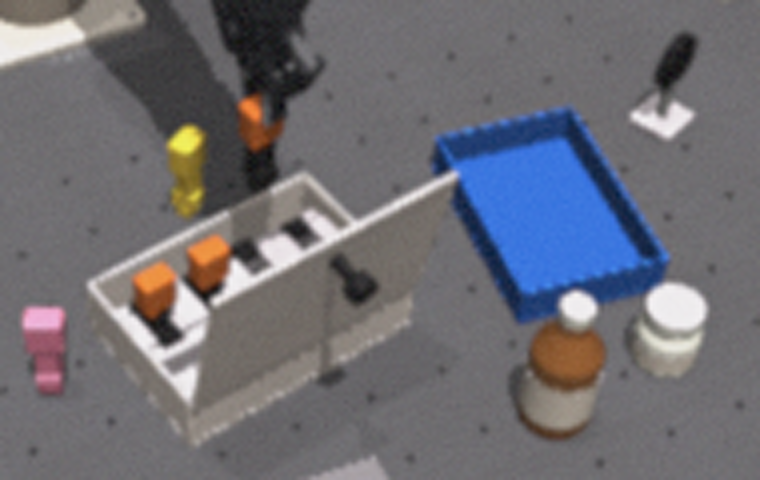

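Run:
```python
from h import *
c=viewer.calibration('scene')
P=[plane(c,u/4+200,v/4+110,.045) for u,v in((437,142),(570,112),(665,257),(522,296))]
print(P,np.mean(P,0))
```

```text
[array([0.4284, 0.27  , 0.045 ]), array([0.4473, 0.4144, 0.045 ]), array([0.6546, 0.3885, 0.045 ]), array([0.6394, 0.2405, 0.045 ])] [0.542425 0.32835  0.045   ]
```

```bash
python3 -m crank '0.033 0.0086 0 0 0 0 1;0.033 0.0086 0 0 0 0 1;0.033 0.0086 0 0 0 0 1;0.033 0.0086 0 0 0 0 1;0.033 0.0086 0 0 0 0 1;0.033 0.0086 0 0 0 0 1;0.033 0.0086 0 0 0 0 1;0.033 0.0086 0 0 0 0 1;0.033 0.0086 0 0 0 0 1;0.033 0.0086 0 0 0 0 1;0 0 0 0 0 0 1;0 0 0 0 0 0 1'
cat > tray.py <<'E'
from h import *
a=snap('scene','t.png');c=viewer.calibration('scene')
h=cv2.cvtColor(a,cv2.COLOR_RGB2HSV)
m=cv2.inRange(h,(100,150,60),(125,255,255));m[:, :280]=0;m[:,440:]=0;m[:120]=0
hl=cv2.convexHull(cv2.findNonZero(m));print('tray',cv2.approxPolyDP(hl,3,True)[:,0].tolist())
m=cv2.inRange(h,(5,170,120),(16,255,255))
n,l,s,cc=cv2.connectedComponentsWithStats(m);print('orange',[(s[i,4],cc[i].round(1).tolist()) for i in range(1,n) if s[i,4]>8])
E
python3 -c "
from h import *
plan((.525,.375,.091),1.749)";python3 tray.py
```

```text
clock: 16.58
eef_pos: [0.5206, 0.387, 0.2133]
tool_rot: [0.645, 0.764, -0.011, -0.003]
ft_force: [-0.1, -0.9, -1.2]
grip_width: 0.0221
t 16.58 pos [0.5206 0.387  0.2133] F [-0.1 -0.9 -1.2] w 0.0221 j [0.64 0.57 0.48 1.5  0.   2.04]
rot [-0.021   0.0095 -0.0088] n 0.2238200520415295 | shift after rot [-0.0126  0.0022  0.1223] | shift in present tool axes [-0.0114  0.0048  0.1223] n 3.513173656025274
tray [[364, 179], [330, 189], [309, 152], [309, 145], [341, 137], [366, 173]]
orange [(np.int32(41), [352.7, 117.6]), (np.int32(71), [251.9, 174.8]), (np.int32(79), [238.4, 181.9])]
```

```bash
python3 -m crank '-0.006 0 0.02 -0.021 0.009 -0.009 1;-0.005 0 0.025 0 0 0 1;0 0 0.025 0 0 0 1;0 0 0.02 0 0 0 1;0 0 0.01 0 0 0 1;0 0 0 0 0 0 1;0 0 0 0 0 0 1'
python3 -c "
from h import *
plan((.525,.375,.088),1.749)"
```

```text
clock: 17.22
eef_pos: [0.5201, 0.3664, 0.1082]
tool_rot: [0.644, 0.765, -0.002, -0.0]
ft_force: [-0.4, -0.6, -0.7]
grip_width: 0.0223
t 17.22 pos [0.5201 0.3664 0.1082] F [-0.4 -0.6 -0.7] w 0.0223 j [ 0.61  0.58  0.21  1.21 -0.    2.01]
rot [-0.0034  0.0022 -0.0069] n 0.07240245898827379 | shift after rot [0.0076 0.0063 0.0202] | shift in present tool axes [0.0077 0.0063 0.0202] n 0.6439739665120994
```

```bash
python3 -m crank '0.008 0.002 0.008 -0.003 0 0 1;0 0 0.006 0 0 0 1;0 0 0.004 0 0 0 1;0 0 0 0 0 0 1;0 0 0 0 0 0 1'
python3 -c "
from h import *
plan((.525,.375,.088),1.749)"
```

```text
clock: 17.63
eef_pos: [0.5229, 0.3749, 0.0924]
tool_rot: [0.645, 0.764, 0.002, 0.002]
ft_force: [0.7, 0.3, -0.5]
grip_width: 0.0219
t 17.63 pos [0.5229 0.3749 0.0924] F [ 0.7  0.3 -0.5] w 0.0219 j [ 0.62  0.6   0.2   1.17 -0.    2.02]
rot [ 0.0051 -0.0003 -0.0091] n 0.09530822899144138 | shift after rot [-0.0003  0.0021  0.0044] | shift in present tool axes [-0.0003  0.0021  0.0044] n 0.13834373756315346
```

```bash
python3 -m crank '0 0 0.004 0.005 0 0 1;0 0 0.001 0 0 0 1;0 0 0 0 0 0 1;0 0 0 0 0 0 0.4;0 0 0 0 0 0 0.2;0 0 0 0 0 0 0;0 0 0 0 0 0 0;0 0 0 0 0 0 0;0 0 -0.01 0 0 0 0;0 0 -0.02 0 0 0 0;0 0 -0.03 0 0 0 -1;0 0 -0.03 0 0 0 -1;0 0 -0.03 0 0 0 -1;0 0 -0.02 0 0 0 -1;0 0 0 0 0 0 -1'
python3 -c "
from h import *
plan((.5127,-.020,.2),1.749)";python3 tray.py
```

```text
clock: 18.88
eef_pos: [0.5221, 0.3746, 0.2376]
tool_rot: [0.645, 0.764, 0.0, -0.0]
ft_force: [0.1, 1.8, -0.0]
grip_width: 0.0851
t 18.88 pos [0.5221 0.3746 0.2376] F [ 0.1  1.8 -0. ] w 0.0851 j [0.62 0.53 0.48 1.51 0.   2.02]
rot [ 0.0005 -0.0007 -0.0086] n 0.07849283426720458 | shift after rot [-0.3867 -0.0792  0.0376] | shift in present tool axes [-0.3874 -0.0759  0.0373] n 11.329734459092382
tray [[364, 179], [329, 189], [309, 145], [342, 138], [366, 173]]
orange [(np.int32(63), [346.3, 144.7]), (np.int32(73), [251.8, 174.9]), (np.int32(76), [238.4, 181.7])]
```

```bash
python3 -m crank '-0.0335 -0.0066 0 0 0 0 -1;-0.0335 -0.0066 0 0 0 0 -1;-0.0335 -0.0066 0 0 0 0 -1;-0.0335 -0.0066 0 0 0 0 -1;-0.0335 -0.0066 0 0 0 0 -1;-0.0335 -0.0066 0 0 0 0 -1;-0.0335 -0.0066 0 0 0 0 -1;-0.0335 -0.0066 0 0 0 0 -1;-0.0335 -0.0066 0 0 0 0 -1;-0.0335 -0.0066 0 0 0 0 -1;-0.0335 -0.0066 0 0 0 0 -1;-0.01 -0.003 0 0 0 0 -1;0 0 0 0 0 0 -1;0 0 0 0 0 0 -1'
python3 -c "
from h import *
plan((.5127,-.020,.2),1.749)"
```

```text
clock: 20.1
eef_pos: [0.5015, -0.0271, 0.2191]
tool_rot: [0.643, 0.766, -0.009, -0.008]
ft_force: [0.7, 0.7, -0.2]
grip_width: 0.0857
t 20.1 pos [ 0.5015 -0.0271  0.2191] F [ 0.7  0.7 -0.2] w 0.0857 j [-0.05  0.27  0.03  1.36 -0.    1.35]
rot [-0.0246 -0.0011 -0.0037] n 0.22666774218999144 | shift after rot [0.005  0.0123 0.0191] | shift in present tool axes [0.005  0.0127 0.0188] n 0.6630714852446441
```

```bash
python3 -m crank '0.005 0.006 0.03 -0.024 0 -0.004 -1;0 0 0.03 0 0 0 -1;0 0 0.025 0 0 0 -1;0 0 0.015 0 0 0 -1;0 0 0 0 0 0 -1;0 0 0 0 0 0 -1'
python3 -c "
from h import *
plan((.5127,-.020,.086),1.749)"
```

```text
clock: 20.6
eef_pos: [0.5064, -0.0121, 0.1146]
tool_rot: [0.637, 0.771, 0.002, -0.001]
ft_force: [0.5, 0.1, 0.8]
grip_width: 0.0856
t 20.6 pos [ 0.5064 -0.0121  0.1146] F [0.5 0.1 0.8] w 0.0856 j [-0.03  0.33 -0.17  1.07  0.    1.36]
rot [ 0.0021 -0.0044  0.0106] n 0.10613909219208284 | shift after rot [-0.0089  0.0048  0.0286] | shift in present tool axes [-0.0091  0.0047  0.0286] n 0.8678881194106097
```

```bash
python3 -m crank '-0.009 0.004 0.01 0.002 -0.004 0.01 -1;0 0 0.01 0 0 0 -1;0 0 0.006 0 0 0 -1;0 0 0 0 0 0 -1;0 0 0 0 0 0 -1'
python3 -c "
from h import *
plan((.5127,-.020,.086),1.749)"
```

```text
clock: 21.02
eef_pos: [0.5157, -0.0184, 0.0891]
tool_rot: [0.64, 0.768, 0.002, 0.002]
ft_force: [0.2, 0.2, 0.7]
grip_width: 0.0854
t 21.02 pos [ 0.5157 -0.0184  0.0891] F [0.2 0.2 0.7] w 0.0854 j [-0.04  0.37 -0.19  1.01  0.    1.35]
rot [0.0054 0.0008 0.0036] n 0.05952343510244166 | shift after rot [-0.001  -0.0032  0.0031] | shift in present tool axes [-0.001  -0.0032  0.0031] n 0.13009336491962636
```

```bash
python3 -m crank '-0.001 -0.003 0.003 0.005 0 0.004 -1;0 0 0 0 0 0 -0.3;0 0 0 0 0 0 0.3;0 0 0 0 0 0 0.6;0 0 0 0 0 0 1;0 0 0 0 0 0 1;0 0 0 0 0 0 1;0 0 0 0 0 0 1;0 0 0 0 0 0 1;0 0 0 0 0 0 1'
python3 -c "
from h import *
plan((.5127,-.020,.086),1.749);print(readout.get_obs()['ft_torque'])"
```

```text
clock: 21.85
eef_pos: [0.5136, -0.0207, 0.088]
tool_rot: [0.642, 0.767, 0.001, 0.002]
ft_force: [-0.1, -0.1, -0.1]
grip_width: 0.022
t 21.85 pos [ 0.5136 -0.0207  0.088 ] F [-0.1 -0.1 -0.1] w 0.022 j [-0.04  0.36 -0.19  1.01 -0.    1.35]
rot [ 0.0032  0.0015 -0.0021] n 0.03740358481004012 | shift after rot [ 0.0008 -0.0007  0.002 ] | shift in present tool axes [ 0.0008 -0.0008  0.002 ] n 0.06473420965608372
[ 0.01116322  0.05961668 -0.03472803]
```

```bash
python3 -m crank '0 0.0026 0 0.03 0 0 1;0 0.0026 0 0.03 0 0 1;0 0.0026 0 0.03 0 0 1;0 0.0026 0 0.03 0 0 1;0 0.0026 0.0005 0.03 0 0 1;0 0.0026 0.0005 0.018 0 0 1;0 0 0 0 0 0 1;0 0 0 0 0 0 1'
python3 -c "
from h import *
plan((.5136,-.0207,.088),1.749);print(readout.get_obs()['ft_torque'])"
```

```text
clock: 22.52
eef_pos: [0.5266, -0.0184, 0.0873]
tool_rot: [0.64, 0.763, -0.068, -0.056]
ft_force: [-1.7, -0.1, 2.3]
grip_width: 0.0219
t 22.52 pos [ 0.5266 -0.0184  0.0873] F [-1.7 -0.1  2.3] w 0.0219 j [-0.01  0.52  0.05  1.27 -0.04  1.38]
rot [-0.1771  0.0017 -0.0025] n 1.610254963595809 | shift after rot [-0.     -0.0132 -0.0007] | shift in present tool axes [-0.     -0.0131  0.0016] n 0.3775379291072792
[ 0.01096178  0.26351496 -0.02382038]
```

```bash
python3 -m crank '0 -0.0024 0 -0.03 0 0 1;0 -0.0024 0 -0.03 0 0 1;0 -0.0024 0 -0.03 0 0 1;0 -0.0024 0 -0.03 0 0 1;0 -0.0024 0 -0.03 0 0 1;0 -0.0024 0 -0.03 0 0 1;0 -0.0024 0 -0.03 0 0 1;0 -0.0024 0 -0.03 0 0 1;0 -0.0024 0 -0.03 0 0 1;0 -0.0024 0 -0.03 0 0 1;0 -0.0024 0 -0.03 0 0 1;0 -0.001 0 -0.012 0 0 1;0 0 0 0 0 0 1;0 0 0 0 0 0 1'
python3 -c "
from h import *
plan((.5136,-.0207,.088),1.749);print(readout.get_obs()['ft_torque'])"
```

```text
clock: 23.68
eef_pos: [0.5009, -0.0227, 0.0887]
tool_rot: [0.639, 0.763, 0.073, 0.063]
ft_force: [2.2, -0.6, -2.8]
grip_width: 0.0217
t 23.68 pos [ 0.5009 -0.0227  0.0887] F [ 2.2 -0.6 -2.8] w 0.0217 j [-0.07  0.22 -0.43  0.74  0.04  1.32]
rot [ 0.1928  0.0029 -0.0012] n 1.7533504899374905 | shift after rot [-0.0003  0.0129  0.0007] | shift in present tool axes [-0.0003  0.0125  0.0031] n 0.36860571580272994
[ 0.01330854 -0.00342034 -0.02764721]
```

```bash
python3 -m crank '0 0.0022 0 0.032 0 0 1;0 0.0022 0 0.032 0 0 1;0 0.0022 0 0.032 0 0 1;0 0.0022 0 0.032 0 0 1;0 0.0022 0 0.032 0 0 1;0 0.0022 0 0.031 0 0 1;0 0 0 0 0 0 1;0 0 -0.003 0 0 0 1;0 0 -0.003 0 0 0 1;0 0 -0.003 0 0 0 1;0 0 0 0 0 0 1'
python3 -c "
from h import *
plan((.5136,-.0207,.088),1.749);print(readout.get_obs()['ft_torque'])"
```

```text
clock: 24.6
eef_pos: [0.5156, -0.0198, 0.0986]
tool_rot: [0.642, 0.767, -0.005, -0.003]
ft_force: [-0.7, -0.4, -0.8]
grip_width: 0.0221
t 24.6 pos [ 0.5156 -0.0198  0.0986] F [-0.7 -0.4 -0.8] w 0.0221 j [-0.04  0.37 -0.15  1.06 -0.    1.36]
rot [-0.0114  0.0024 -0.0006] n 0.1061481028173546 | shift after rot [-0.0005 -0.0021  0.0106] | shift in present tool axes [-0.0005 -0.002   0.0107] n 0.31033851821683267
[ 0.02048735 -0.03451109 -0.01377216]
```

Free. Lift out and carry.

```bash
python3 -m crank '0 -0.001 -0.01 -0.01 0 0 1;0 0 -0.01 0 0 0 1;0 0 -0.02 0 0 0 1;0 0 -0.02 0 0 0 1;0 0 -0.02 0 0 0 1;0 0 -0.02 0 0 0 1;0 0 -0.025 0 0 0 1;0 0 0 0 0 0 1'
python3 -c "
from h import *
plan((.527,.325,.2),1.749)";python3 tray.py
```

```text
clock: 25.27
eef_pos: [0.5107, -0.0203, 0.2361]
tool_rot: [0.642, 0.767, 0.0, 0.002]
ft_force: [1.1, -0.3, 1.0]
grip_width: 0.0218
t 25.27 pos [ 0.5107 -0.0203  0.2361] F [ 1.1 -0.3  1. ] w 0.0218 j [-0.04  0.25  0.06  1.37 -0.    1.36]
rot [ 0.0029  0.0029 -0.002 ] n 0.04117489605453036 | shift after rot [0.3369 0.0772 0.0361] | shift in present tool axes [0.3372 0.0765 0.0353] n 9.92939996215413
tray [[364, 179], [329, 189], [309, 145], [342, 138], [365, 172]]
orange [(np.int32(43), [248.9, 145.6]), (np.int32(59), [346.3, 144.5]), (np.int32(77), [238.4, 182.0])]
```

```bash
python3 -m crank '0.032 0.0076 0 0 0 0 1;0.032 0.0076 0 0 0 0 1;0.032 0.0076 0 0 0 0 1;0.032 0.0076 0 0 0 0 1;0.032 0.0076 0 0 0 0 1;0.032 0.0076 0 0 0 0 1;0.032 0.0076 0 0 0 0 1;0.032 0.0076 0 0 0 0 1;0.032 0.0076 0 0 0 0 1;0.032 0.0076 0 0 0 0 1;0 0 0 0 0 0 1;0 0 0 0 0 0 1'
python3 -c "
from h import *
plan((.527,.325,.2),1.749)
snap('wrist','w7.png')";python3 tray.py
```

```text
clock: 26.32
eef_pos: [0.5247, 0.318, 0.2297]
tool_rot: [0.645, 0.764, -0.004, 0.001]
ft_force: [-0.3, 0.2, -0.7]
grip_width: 0.0221
t 26.32 pos [0.5247 0.318  0.2297] F [-0.3  0.2 -0.7] w 0.0221 j [ 0.55  0.48  0.37  1.47 -0.    1.95]
rot [-0.0049  0.0062 -0.0107] n 0.12070978395624028 | shift after rot [0.0065 0.0035 0.0297] | shift in present tool axes [0.0067 0.0036 0.0296] n 0.873012435466829
tray [[364, 179], [330, 189], [309, 152], [310, 144], [342, 138], [366, 173]]
orange [(np.int32(36), [337.8, 120.6]), (np.int32(60), [346.4, 144.7]), (np.int32(77), [238.5, 181.9])]
```

View pics/w7.png

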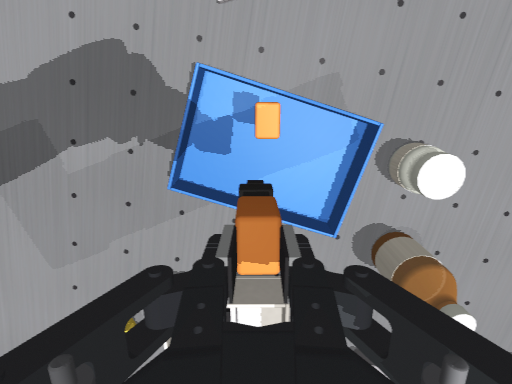

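Run:
```python
from h import *
c=viewer.calibration('wrist')
for q in[(170,187),(335,236),(381,125),(198,64)]:print(plane(c,*q,.045))
print('c',plane(c,267,120,.104))
```

```text
[0.424  0.2737 0.045 ]
[0.6356 0.2439 0.045 ]
[0.6539 0.3867 0.045 ]
[0.4425 0.416  0.045 ]
c [0.5236 0.3735 0.104 ]
```

```bash
python3 -m crank '0.005 0 0.025 -0.005 0.006 -0.01 1;0.003 0 0.025 0 0 0 1;0.002 0 0.025 0 0 0 1;0.002 0 0.025 0 0 0 1;0 0 0.01 0 0 0 1;0 0 0 0 0 0 1;0 0 0 0 0 0 1'
python3 -c "
from h import *
plan((.525,.322,.088),1.749)"
```

```text
clock: 27.0
eef_pos: [0.5244, 0.318, 0.1194]
tool_rot: [0.647, 0.762, 0.001, 0.001]
ft_force: [-0.1, 0.4, -0.5]
grip_width: 0.0221
t 27.0 pos [0.5244 0.318  0.1194] F [-0.1  0.4 -0.5] w 0.0221 j [ 0.55  0.52  0.14  1.19 -0.    1.95]
rot [ 0.0039  0.0005 -0.0154] n 0.1444332584250572 | shift after rot [0.0038 0.0013 0.0314] | shift in present tool axes [0.0039 0.0011 0.0314] n 0.9040822817845235
```

```bash
python3 -m crank '0.003 0 0.01 0.004 0 0 1;0 0 0.01 0 0 0 1;0 0 0.006 0 0 0 1;0 0 0 0 0 0 1;0 0 0 0 0 0 1'
python3 -c "
from h import *
plan((.525,.322,.088),1.749)"
```

```text
clock: 27.42
eef_pos: [0.5267, 0.3198, 0.0952]
tool_rot: [0.649, 0.761, 0.003, 0.001]
ft_force: [0.2, 0.1, -1.1]
grip_width: 0.022
t 27.42 pos [0.5267 0.3198 0.0952] F [ 0.2  0.1 -1.1] w 0.022 j [ 0.55  0.54  0.12  1.14 -0.    1.96]
rot [ 0.0057 -0.0016 -0.0193] n 0.1830933993860853 | shift after rot [ 0.0025 -0.0013  0.0072] | shift in present tool axes [ 0.0024 -0.0014  0.0072] n 0.21984163684883085
```

```bash
python3 -m crank '0.002 0 0.006 0.005 0 0 1;0 0 0.002 0 0 0 1;0 0 0 0 0 0 1;0 0 0 0 0 0 0.4;0 0 0 0 0 0 0.2;0 0 0 0 0 0 0;0 0 0 0 0 0 0;0 0 0 0 0 0 0;0 0 -0.01 0 0 0 0;0 0 -0.02 0 0 0 0;0 0 -0.03 0 0 0 -1;0 0 -0.03 0 0 0 -1;0 0 -0.03 0 0 0 -1;0 0 -0.02 0 0 0 -1;0 0 0 0 0 0 -1'
python3 -c "
from h import *
plan((.5228,-.077,.2),1.749)";python3 tray.py
```

```text
clock: 28.67
eef_pos: [0.5255, 0.3218, 0.2372]
tool_rot: [0.648, 0.761, 0.001, -0.0]
ft_force: [1.8, 0.5, 0.3]
grip_width: 0.0852
t 28.67 pos [0.5255 0.3218 0.2372] F [1.8 0.5 0.3] w 0.0852 j [0.55 0.47 0.38 1.48 0.   1.96]
rot [ 0.0012 -0.0021 -0.0183] n 0.16808767793913196 | shift after rot [-0.392  -0.0734  0.0372] | shift in present tool axes [-0.3934 -0.0662  0.0363] n 11.444708531485777
tray [[364, 179], [329, 189], [309, 145], [342, 138], [366, 173]]
orange [(np.int32(58), [346.5, 144.7]), (np.int32(64), [334.9, 149.2]), (np.int32(75), [238.3, 181.9])]
```

```bash
python3 -m crank '-0.034 -0.0066 0 0 0 -0.018 -1;-0.034 -0.0066 0 0 0 0 -1;-0.034 -0.0066 0 0 0 0 -1;-0.034 -0.0066 0 0 0 0 -1;-0.034 -0.0066 0 0 0 0 -1;-0.034 -0.0066 0 0 0 0 -1;-0.034 -0.0066 0 0 0 0 -1;-0.034 -0.0066 0 0 0 0 -1;-0.034 -0.0066 0 0 0 0 -1;-0.034 -0.0066 0 0 0 0 -1;-0.034 -0.0066 0 0 0 0 -1;-0.01 0 0 0 0 0 -1;0 0 0 0 0 0 -1;0 0 0 0 0 0 -1'
python3 -c "
from h import *
plan((.5228,-.077,.2),1.749)"
```

```text
clock: 29.88
eef_pos: [0.5127, -0.0843, 0.2186]
tool_rot: [0.639, 0.769, -0.007, -0.009]
ft_force: [-0.1, 0.2, -0.1]
grip_width: 0.0852
t 29.88 pos [ 0.5127 -0.0843  0.2186] F [-0.1  0.2 -0.1] w 0.0852 j [-0.16  0.3   0.08  1.37 -0.    1.23]
rot [-0.0223 -0.0058  0.0057] n 0.21569831294399508 | shift after rot [0.0054 0.0112 0.0186] | shift in present tool axes [0.0052 0.0117 0.0184] n 0.6401587557521431
```

```bash
python3 -m crank '0 0.009 0.03 -0.022 -0.006 0.006 -1;-0.002 0 0.03 0 0 0 -1;-0.002 0 0.025 0 0 0 -1;0 0 0.015 0 0 0 -1;0 0 0 0 0 0 -1;0 0 0 0 0 0 -1'
python3 -c "
from h import *
plan((.5228,-.077,.086),1.749)"
```

```text
clock: 30.38
eef_pos: [0.5221, -0.0773, 0.1142]
tool_rot: [0.638, 0.77, 0.002, -0.001]
ft_force: [-0.1, 0.2, 0.0]
grip_width: 0.0853
t 30.38 pos [ 0.5221 -0.0773  0.1142] F [-0.1  0.2  0. ] w 0.0853 j [-0.15  0.37 -0.11  1.09  0.    1.23]
rot [ 0.0016 -0.003   0.01  ] n 0.09624780274645879 | shift after rot [0.0001 0.0007 0.0282] | shift in present tool axes [0.     0.0007 0.0282] n 0.8063033759724358
```

```bash
python3 -m crank '0 0 0.01 0.002 -0.003 0.01 -1;0 0 0.01 0 0 0 -1;0 -0.001 0.006 0 0 0 -1;0 0 0 0 0 0 -1;0 0 0 0 0 0 -1'
python3 -c "
from h import *
plan((.5228,-.077,.086),1.749)"
```

```text
clock: 30.8
eef_pos: [0.5236, -0.0745, 0.089]
tool_rot: [0.64, 0.768, 0.001, 0.002]
ft_force: [0.5, -0.1, 0.2]
grip_width: 0.0855
t 30.8 pos [ 0.5236 -0.0745  0.089 ] F [ 0.5 -0.1  0.2] w 0.0855 j [-0.14  0.39 -0.15  1.03  0.    1.25]
rot [0.0046 0.0014 0.0038] n 0.05549289334933761 | shift after rot [-0.0024 -0.0013  0.003 ] | shift in present tool axes [-0.0024 -0.0013  0.003 ] n 0.11401024355824983
```

```bash
python3 -m crank '-0.002 -0.001 0.002 0.005 0.001 0.004 -1;0 0 0 0 0 0 -0.3;0 0 0 0 0 0 0.3;0 0 0 0 0 0 0.6;0 0 0 0 0 0 1;0 0 0 0 0 0 1;0 0 0 0 0 0 1;0 0 0 0 0 0 1;0 0 0 0 0 0 1;0 0 0 0 0 0 1'
python3 -c "
from h import *
plan((.5228,-.077,.086),1.749);print(readout.get_obs()['ft_torque'])"
```

```text
clock: 31.63
eef_pos: [0.5244, -0.0779, 0.0891]
tool_rot: [0.642, 0.766, 0.001, 0.002]
ft_force: [-0.2, -0.1, -0.3]
grip_width: 0.0216
t 31.63 pos [ 0.5244 -0.0779  0.0891] F [-0.2 -0.1 -0.3] w 0.0216 j [-0.15  0.39 -0.15  1.03 -0.    1.25]
rot [ 0.003   0.0017 -0.0023] n 0.03718639701989902 | shift after rot [ 0.0011 -0.0014  0.0031] | shift in present tool axes [ 0.0011 -0.0014  0.0031] n 0.10337179547519831
[0.04832427 0.05043215 0.06805368]
```

```bash
python3 -m crank '0 0.0026 0 0.03 0 0 1;0 0.0026 0 0.03 0 0 1;0 0.0026 0 0.03 0 0 1;0 0.0026 0 0.03 0 0 1;0 0.0026 0.0005 0.03 0 0 1;0 0.0026 0.0005 0.018 0 0 1;0 0 0 0 0 0 1;0 0 0 0 0 0 1'
python3 -c "
from h import *
plan((.5244,-.0779,.0891),1.749);print(readout.get_obs()['ft_torque'])"
```

```text
clock: 32.3
eef_pos: [0.538, -0.0755, 0.0882]
tool_rot: [0.64, 0.763, -0.068, -0.056]
ft_force: [-1.4, -1.0, 3.0]
grip_width: 0.0218
t 32.3 pos [ 0.538  -0.0755  0.0882] F [-1.4 -1.   3. ] w 0.0218 j [-0.11  0.55  0.09  1.28 -0.05  1.29]
rot [-0.1761  0.0021 -0.0028] n 1.6014566991081307 | shift after rot [ 0.     -0.0138 -0.0009] | shift in present tool axes [-0.     -0.0137  0.0015] n 0.3943528658901888
[-0.03061161  0.22894395  0.00080074]
```

```bash
python3 -m crank '0 -0.0025 0 -0.03 0 0 1;0 -0.0025 0 -0.03 0 0 1;0 -0.0025 0 -0.03 0 0 1;0 -0.0025 0 -0.03 0 0 1;0 -0.0025 0 -0.03 0 0 1;0 -0.0025 0 -0.03 0 0 1;0 -0.0025 0 -0.03 0 0 1;0 -0.0025 0 -0.03 0 0 1;0 -0.0025 0 -0.03 0 0 1;0 -0.0025 0 -0.03 0 0 1;0 -0.0025 0 -0.03 0 0 1;0 -0.001 0 -0.008 0 0 1;0 0 0 0 0 0 1;0 0 0 0 0 0 1'
python3 -c "
from h import *
plan((.5244,-.0779,.0891),1.749);print(readout.get_obs()['ft_torque'])"
```

```text
clock: 33.47
eef_pos: [0.5118, -0.0798, 0.09]
tool_rot: [0.639, 0.763, 0.072, 0.063]
ft_force: [1.9, 0.1, -2.9]
grip_width: 0.0221
t 33.47 pos [ 0.5118 -0.0798  0.09  ] F [ 1.9  0.1 -2.9] w 0.0221 j [-0.19  0.25 -0.38  0.77  0.07  1.21]
rot [ 0.1924  0.0037 -0.001 ] n 1.7490120737449493 | shift after rot [-0.0004  0.0127  0.0009] | shift in present tool axes [-0.0004  0.0123  0.0033] n 0.3637246045224064
[ 0.01972369 -0.07153514 -0.04587286]
```

```bash
python3 -m crank '0 0.0021 0 0.032 0 0 1;0 0.0021 0 0.032 0 0 1;0 0.0021 0 0.032 0 0 1;0 0.0021 0 0.032 0 0 1;0 0.0021 0 0.032 0 0 1;0 0.0021 0 0.028 0 0 1;0 0 0 0 0 0 1;0 0 -0.003 0 0 0 1;0 0 -0.003 0 0 0 1;0 0 -0.003 0 0 0 1;0 0 0 0 0 0 1'
python3 -c "
from h import *
plan((.5244,-.0779,.0891),1.749);print(readout.get_obs()['ft_torque'])"
```

```text
clock: 34.38
eef_pos: [0.5251, -0.077, 0.0993]
tool_rot: [0.641, 0.767, -0.005, -0.002]
ft_force: [0.3, 0.1, -2.3]
grip_width: 0.0218
t 34.38 pos [ 0.5251 -0.077   0.0993] F [ 0.3  0.1 -2.3] w 0.0218 j [-0.14  0.39 -0.11  1.07 -0.01  1.25]
rot [-0.0111  0.0031 -0.0001] n 0.1050494004205202 | shift after rot [-0.0008 -0.0008  0.0102] | shift in present tool axes [-0.0008 -0.0007  0.0103] n 0.2946274955223114
[-0.0463474  -0.01458193  0.03691464]
```

```bash
python3 -m crank '0 0 -0.006 -0.01 0 0 1;0 0 -0.01 0 0 0 1;0 0 -0.02 0 0 0 1;0 0 -0.02 0 0 0 1;0 0 -0.02 0 0 0 1;0 0 -0.02 0 0 0 1;0 0 -0.025 0 0 0 1;0 0 -0.01 0 0 0 1;0 0 0 0 0 0 1'
python3 -c "
from h import *
plan((.598,.31,.24),1.749)";python3 tray.py
```

```text
clock: 35.13
eef_pos: [0.5214, -0.0773, 0.2437]
tool_rot: [0.642, 0.766, 0.0, 0.003]
ft_force: [0.7, 0.2, -1.3]
grip_width: 0.0221
t 35.13 pos [ 0.5214 -0.0773  0.2437] F [ 0.7  0.2 -1.3] w 0.0221 j [-0.15  0.28  0.12  1.4  -0.    1.25]
rot [ 0.0047  0.0042 -0.0022] n 0.06136645754732667 | shift after rot [0.3676 0.144  0.0037] | shift in present tool axes [0.3679 0.1432 0.0028] n 11.279579417483774
tray [[364, 179], [329, 189], [309, 145], [342, 138], [365, 172]]
orange [(np.int32(61), [346.4, 144.7]), (np.int32(60), [334.8, 148.8]), (np.int32(36), [234.2, 150.9])]
```

```bash
python3 -m crank '0.033 0.004 0 0 0 0 1;0.033 0.004 -0.002 0 0 0 1;0.033 0.004 -0.002 0 0 0 1;0.033 0.004 -0.002 0 0 0 1;0.033 0.006 -0.002 0 0 0 1;0.033 0.006 0 0 0 0 1;0.033 0.006 0 0 0 0 1;0.033 0.01 0 0 0 0 1;0.033 0.02 0 0 0 0 1;0.033 0.02 0 0 0 0 1;0.015 0.025 0 0 0 0 1;0 0.025 0 0 0 0 1;0 0 0 0 0 0 1;0 0 0 0 0 0 1'
python3 -c "
from h import *
plan((.598,.31,.09),1.749)";python3 tray.py
```

```text
clock: 36.35
eef_pos: [0.5866, 0.298, 0.2339]
tool_rot: [0.644, 0.765, -0.01, -0.002]
ft_force: [0.0, -0.1, -1.0]
grip_width: 0.0217
t 36.35 pos [0.5866 0.298  0.2339] F [ 0.  -0.1 -1. ] w 0.0217 j [ 0.47  0.59  0.56  1.56 -0.    1.87]
rot [-0.0172  0.0099 -0.0076] n 0.19297711478233917 | shift after rot [0.0098 0.0134 0.1439] | shift in present tool axes [0.0113 0.0158 0.1436] n 4.139879694200414
tray [[364, 179], [330, 189], [309, 152], [310, 144], [337, 139], [356, 158], [366, 174]]
orange [(np.int32(38), [342.4, 131.8]), (np.int32(52), [346.9, 144.7]), (np.int32(17), [333.6, 147.2])]
```

```bash
python3 -m crank '0.008 0.01 0.02 -0.017 0.01 -0.008 1;0.004 0.003 0.025 0 0 0 1;0.002 0 0.025 0 0 0 1;0 0 0.025 0 0 0 1;0 0 0.015 0 0 0 1;0 0 0 0 0 0 1;0 0 0 0 0 0 1'
python3 -c "
from h import *
plan((.598,.31,.09),1.749)"
```

```text
clock: 36.98
eef_pos: [0.5913, 0.3065, 0.1218]
tool_rot: [0.644, 0.765, -0.001, -0.0]
ft_force: [-0.1, 0.2, 0.6]
grip_width: 0.0217
t 36.98 pos [0.5913 0.3065 0.1218] F [-0.1  0.2  0.6] w 0.0217 j [ 0.48  0.63  0.34  1.28 -0.    1.88]
rot [-0.002   0.0011 -0.0055] n 0.05447505541516434 | shift after rot [0.0023 0.0073 0.0318] | shift in present tool axes [0.0023 0.0073 0.0318] n 0.9352226347163833
```

```bash
python3 -m crank '0.002 0.004 0.012 -0.002 0 -0.005 1;0 0.001 0.01 0 0 0 1;0 0 0.006 0 0 0 1;0 0 0 0 0 0 1;0 0 0 0 0 0 1'
python3 -c "
from h import *
plan((.598,.31,.089),1.749)"
```

```text
clock: 37.4
eef_pos: [0.5979, 0.309, 0.0967]
tool_rot: [0.642, 0.767, 0.003, 0.002]
ft_force: [-0.1, -0.6, -0.6]
grip_width: 0.0217
t 37.4 pos [0.5979 0.309  0.0967] F [-0.1 -0.6 -0.6] w 0.0217 j [ 0.48  0.65  0.31  1.22 -0.    1.87]
rot [ 0.007  -0.0009 -0.0018] n 0.06620986463026303 | shift after rot [0.0009 0.0003 0.0077] | shift in present tool axes [0.0009 0.0002 0.0077] n 0.22058465200456878
```

```bash
python3 -m crank '0 0 0.006 0.007 0 0 1;0 0 0.003 0 0 0 1;0 0 0 0 0 0 1;0 0 0 0 0 0 0.4;0 0 0 0 0 0 0.2;0 0 0 0 0 0 0;0 0 0 0 0 0 0;0 0 0 0 0 0 0;0 0 -0.01 0 0 0 0;0 0 -0.02 0 0 0 0;0 0 -0.03 0 0 0 0;0 0 -0.035 0 0 0 0;0 0 -0.035 0 0 0 0;0 0 -0.035 0 0 0 0;0 0 -0.035 0 0 0 0;0 0 -0.035 0 0 0 0;0 0 0 0 0 0 0;0 0 0 0 0 0 0'
python3 - <<'E'
from h import *
plan((.62,.21,.36),.18)
a=snap('scene','s2.png');w=snap('wrist','w8.png')
cv2.imwrite('pics/s2c.png',cv2.resize(a[100:240,200:390],None,fx=4,fy=4,interpolation=cv2.INTER_CUBIC)[:,:,::-1])
E
```

```text
clock: 38.9
eef_pos: [0.5963, 0.3083, 0.3424]
tool_rot: [0.642, 0.767, 0.004, 0.001]
ft_force: [1.0, 0.5, -0.8]
grip_width: 0.0427
t 38.9 pos [0.5963 0.3083 0.3424] F [ 1.   0.5 -0.8] w 0.0427 j [0.48 0.64 0.93 1.85 0.   1.87]
rot [ 0.0035 -0.0091  1.5676] n 14.251364468072255 | shift after rot [ 0.0057  0.1009 -0.0176] | shift in present tool axes [-0.1008  0.0061 -0.0179] n 2.9308703559944216
```

View pics/s2c.png

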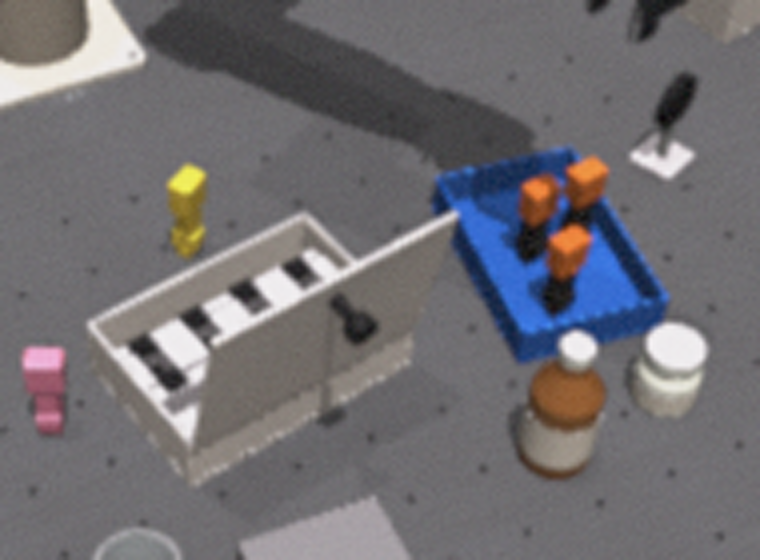

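```bash
python3 -m crank '-0.03 0.004 0 0 0 0 1;-0.03 0.004 0 0 0 0 1;-0.03 0.004 0 0 0 0 1;-0.03 0.004 0 0 0 0 1;-0.03 0.004 0 0 0 0 1;-0.03 0.004 0 0 0 0 1;-0.03 0.004 0 0 0 0 1;0 0 0 0 0 0 1;0 0 0 0 0 0 1'
cat > cov.py <<'E'
from h import *
H=np.array([.6159,.0281]);o=readout.get_obs();p=o['eef_pos'];d=p[:2]-H
print('bx',(d@[.984,.177]).round(4),'by',(d@[-.177,.984]).round(4),'ztip',round(p[2]-.017,4))
plan((.6624,.0974,.222),1.749)
E
python3 cov.py; python3 -c "
from h import *
snap('side','d1.png');snap('wrist','w9.png')"
```

```text
clock: 39.75
eef_pos: [0.6564, 0.0989, 0.3244]
tool_rot: [0.639, 0.769, -0.009, -0.009]
ft_force: [-0.3, 0.0, 0.1]
grip_width: 0.0
bx 0.0524 by 0.0625 ztip 0.3074
t 39.75 pos [0.6564 0.0989 0.3244] F [-0.3  0.   0.1] w 0.0 j [0.15 0.64 0.89 1.84 0.   1.54]
rot [-0.0241 -0.0022  0.0048] n 0.22393358105884553 | shift after rot [-0.0025  0.0057  0.1024] | shift in present tool axes [-0.0028  0.0081  0.1022] n 2.930564205382223
```

View pics/w9.png

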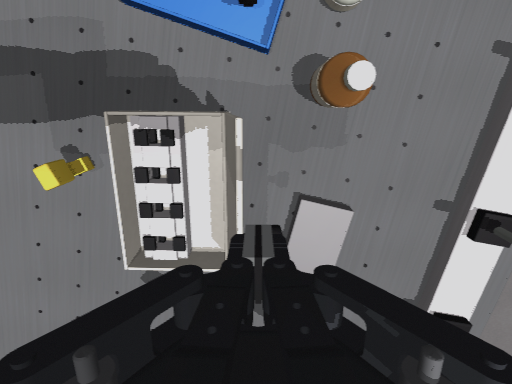

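```bash
python3 -c "
from h import *
c=viewer.calibration('wrist');H=np.array([.6159,.0281])
for q in[(242,119),(236,119)]:
  P=plane(c,*q,.234);d=P[:2]-H;print(P,d@[.984,.177],d@[-.177,.984])
P=plane(c,230,113,.065);d=P[:2]-H;print(P,d@[.984,.177],d@[-.177,.984])
"
python3 -m crank '0 0.012 0.02 -0.024 0 0 1;0 0 0.02 0 0 0 1;0 0 0 0 0 0 1;0 0 0 0 0 0 1'; python3 cov.py
```

```text
[0.6308 0.1555 0.234 ] 0.037211400000000026 0.12272430000000001
[0.626  0.1546 0.234 ] 0.0323289 0.1226883
[0.6018 0.1509 0.065 ] 0.007861199999999999 0.12333090000000001
clock: 40.18
eef_pos: [0.6657, 0.1071, 0.2825]
tool_rot: [0.637, 0.771, 0.001, -0.001]
ft_force: [-0.4, -0.2, 1.4]
grip_width: -0.0004
bx 0.063 by 0.0689 ztip 0.2655
t 40.18 pos [0.6657 0.1071 0.2825] F [-0.4 -0.2  1.4] w -0.0004 j [0.16 0.62 0.74 1.69 0.   1.54]
rot [-0.0009 -0.003   0.0125] n 0.11665282440051236 | shift after rot [-0.0089 -0.005   0.0605] | shift in present tool axes [-0.009  -0.0051  0.0604] n 1.7518545449197724
```

```bash
python3 -m crank '-0.006 0.006 0.015 0 0 0.01 1;0 0 0.015 0 0 0 1;0 0 0.015 0 0 0 1;0 0 0.008 0 0 0 1;0 0 0 0 0 0 1;0 0 0 0 0 0 1'; python3 cov.py
```

```text
clock: 40.68
eef_pos: [0.6734, 0.1094, 0.2351]
tool_rot: [0.637, 0.771, 0.004, 0.001]
ft_force: [0.1, 0.2, 0.5]
grip_width: -0.0001
bx 0.0709 by 0.0698 ztip 0.2181
t 40.68 pos [0.6734 0.1094 0.2351] F [0.1 0.2 0.5] w -0.0001 j [0.16 0.62 0.62 1.56 0.   1.54]
rot [ 0.0068 -0.0038  0.0111] n 0.12310347220688272 | shift after rot [-0.0099 -0.0129  0.0131] | shift in present tool axes [-0.0098 -0.0131  0.013 ] n 0.596944778899471
```

```bash
python3 -m crank '-0.005 0 0.012 0.005 0 0.01 1;0 0 0.006 0 0 0 1;0 -0.015 0 0 0 0 1;0 -0.015 0 0 0 0 1;0 -0.015 0 0 0 0 1;0 -0.015 0 0 0 0 1;0 0 0 0 0 0 1'; python3 cov.py
```

```text
clock: 41.27
eef_pos: [0.6206, 0.0949, 0.2215]
tool_rot: [0.641, 0.767, 0.01, 0.005]
ft_force: [-0.7, -0.1, 0.4]
grip_width: -0.0001
bx 0.0164 by 0.0649 ztip 0.2045
t 41.27 pos [0.6206 0.0949 0.2215] F [-0.7 -0.1  0.4] w -0.0001 j [0.15 0.48 0.36 1.42 0.01 1.54]
rot [ 0.0216 -0.0045  0.0003] n 0.20056069058230386 | shift after rot [-0.005   0.0416 -0.0005] | shift in present tool axes [-0.005   0.0416  0.0004] n 1.1968400062316336
```

```bash
python3 -m crank '0 -0.015 0 0.01 0 0 1;0 -0.015 0 0.01 0 0 1;0 -0.015 0.002 0 0 0 1;0 -0.015 0.004 0 0 0 1;0 0 0 0 0 0 1'; python3 cov.py; python3 -c "
from h import *
a=snap('scene','s3.png');cv2.imwrite('pics/s3c.png',cv2.resize(a[90:240,200:390],None,fx=4,fy=4,interpolation=cv2.INTER_CUBIC)[:,:,::-1])"
```

```text
clock: 41.68
eef_pos: [0.5653, 0.0847, 0.216]
tool_rot: [0.642, 0.767, 0.006, 0.002]
ft_force: [-1.6, -0.1, -0.7]
grip_width: 0.0
bx -0.0397 by 0.0647 ztip 0.199
t 41.68 pos [0.5653 0.0847 0.216 ] F [-1.6 -0.1 -0.7] w 0.0 j [0.15 0.38 0.18 1.36 0.01 1.54]
rot [ 0.0113 -0.0053 -0.0007] n 0.11385155372763112 | shift after rot [-0.0047  0.0978 -0.006 ] | shift in present tool axes [-0.0046  0.0978 -0.0049] n 2.801872940017497
```

View pics/s3c.png

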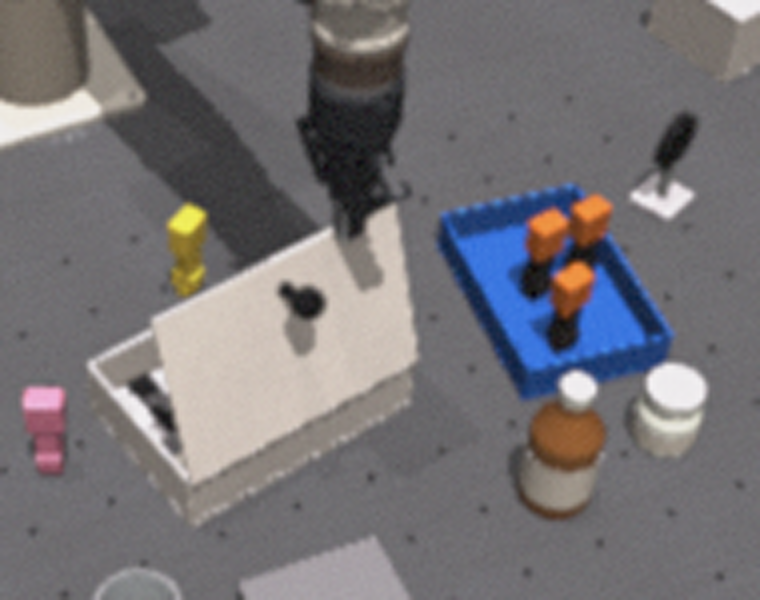

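```bash
python3 -m crank '0 -0.015 0.008 0 0 0 1;0 -0.015 0.01 0 0 0 1;0 -0.014 0.012 0 0 0 1;0 -0.01 0.014 0 0 0 1;0 0 0 0 0 0 1'; python3 cov.py
```

```text
clock: 42.15
eef_pos: [0.5192, 0.0763, 0.1852]
tool_rot: [0.642, 0.767, 0.013, 0.008]
ft_force: [0.5, 0.4, -1.1]
grip_width: -0.0002
bx -0.0866 by 0.0645 ztip 0.1682
t 42.15 pos [0.5192 0.0763 0.1852] F [ 0.5  0.4 -1.1] w -0.0002 j [ 0.14  0.28 -0.03  1.22  0.01  1.54]
rot [ 0.0295 -0.0051 -0.0014] n 0.27247964585187984 | shift after rot [-0.0046  0.1447 -0.0368] | shift in present tool axes [-0.0042  0.1457 -0.0326] n 4.267808632370144
```

```bash
python3 -m crank '0 -0.008 0.013 0.015 0 0 1;0 -0.007 0.015 0.01 0 0 1;0 -0.006 0.015 0.005 0 0 1;0 -0.005 0.015 0 0 0 1;0 -0.003 0.012 0 0 0 1;0 0 0 0 0 0 1'; python3 cov.py
```

```text
clock: 42.65
eef_pos: [0.5053, 0.0732, 0.1187]
tool_rot: [0.642, 0.767, 0.008, 0.004]
ft_force: [-0.1, 0.7, 0.0]
grip_width: 0.0002
bx -0.1009 by 0.064 ztip 0.1017
t 42.65 pos [0.5053 0.0732 0.1187] F [-0.1  0.7  0. ] w 0.0002 j [ 0.14  0.32 -0.17  1.06  0.    1.54]
rot [ 0.0178 -0.0041 -0.0021] n 0.16687650499796708 | shift after rot [-0.004   0.1589 -0.1033] | shift in present tool axes [-0.0033  0.1608 -0.1005] n 5.417672569290414
```

```bash
python3 -m crank '0 -0.006 0.008 0.015 0 0 1;0 -0.004 0.008 0 0 0 1;0 -0.003 0.006 0 0 0 1;0 0 0.004 0 0 0 1;0 0 0.003 0 0 0 1;0 0 0 0 0 0 1;0 0 0 0 0 0 1'; python3 cov.py
```

```text
clock: 43.23
eef_pos: [0.4972, 0.0716, 0.0888]
tool_rot: [0.642, 0.766, 0.004, 0.0]
ft_force: [0.3, -0.5, -0.0]
grip_width: -0.0002
bx -0.1091 by 0.0638 ztip 0.0718
t 43.23 pos [0.4972 0.0716 0.0888] F [ 0.3 -0.5 -0. ] w -0.0002 j [ 0.14  0.34 -0.22  1.    0.    1.54]
rot [ 0.0061 -0.0038 -0.0023] n 0.0684272341211083 | shift after rot [-0.0039  0.1672 -0.1332] | shift in present tool axes [-0.003   0.168  -0.1322] n 6.109225578684998
```

```bash
for i in 1 2; do python3 -m crank '0 0 0.002 0 0 0 1;0 0 0.002 0 0 0 1' | egrep 'pos|force'; done
```

```text
eef_pos: [0.4977, 0.0717, 0.0853]
ft_force: [-1.3, -0.7, 1.2]
eef_pos: [0.498, 0.0717, 0.0815]
ft_force: [0.0, 0.7, 1.3]
```

```bash
for i in 1 2 3; do python3 -m crank '0 0 0.002 0 0 0 1;0 0 0.001 0 0 0 1;0 0 0 0 0 0 1' | egrep 'pos|force'; done; python3 -c "
from h import *
a=snap('scene','s4.png');cv2.imwrite('pics/s4c.png',cv2.resize(a[110:230,190:380],None,fx=4,fy=4,interpolation=cv2.INTER_CUBIC)[:,:,::-1])"
```

```text
eef_pos: [0.4979, 0.0717, 0.0779]
ft_force: [-0.5, 1.1, 1.8]
eef_pos: [0.498, 0.0717, 0.0746]
ft_force: [0.6, -0.3, 0.8]
eef_pos: [0.4981, 0.0717, 0.0713]
ft_force: [0.0, 0.0, 1.7]
```

View pics/s4c.png

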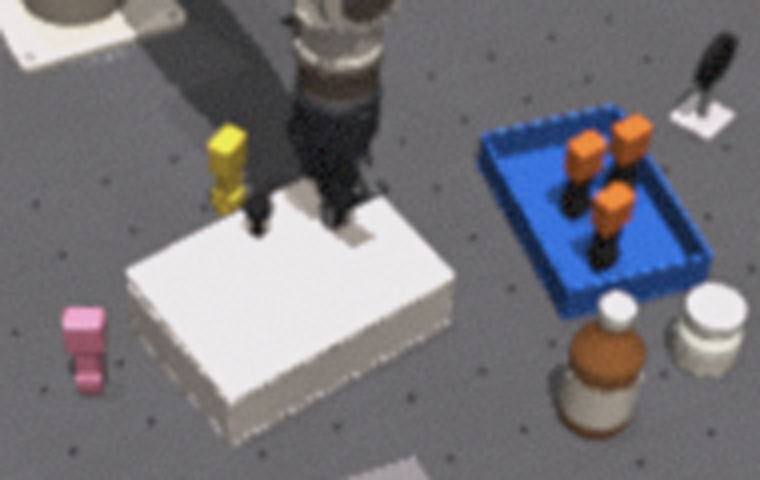

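```bash
for i in 1 2 3 4; do python3 -m crank '0 0 0.002 0 0 0 1;0 0 0.002 0 0 0 1;0 0 0 0 0 0 1' | egrep 'pos|force'; done;python3 cov.py
```

```text
eef_pos: [0.4983, 0.0718, 0.0671]
ft_force: [-0.3, 1.0, -0.2]
eef_pos: [0.4983, 0.0718, 0.0626]
ft_force: [0.7, -0.1, 0.5]
eef_pos: [0.4988, 0.0719, 0.0632]
ft_force: [-0.0, 0.4, 0.1]
eef_pos: [0.4998, 0.0721, 0.063]
ft_force: [0.4, -1.0, -0.2]
bx -0.1065 by 0.0638 ztip 0.046
t 45.37 pos [0.4998 0.0721 0.063 ] F [ 0.4 -1.  -0.2] w -0.0003 j [ 0.14  0.37 -0.26  0.93  0.    1.54]
rot [ 0.0154 -0.0034 -0.0023] n 0.1445539673421206 | shift after rot [-0.0039  0.1646 -0.159 ] | shift in present tool axes [-0.003   0.167  -0.1565] n 6.539738955643877
```

```bash
python3 -c "
from h import *
a=snap('side','d2.png');b=snap('scene','s5.png');w=snap('wrist','w10.png')
f=lambda i,s:cv2.resize(i,s,interpolation=cv2.INTER_CUBIC)
v=np.hstack([f(a[160:280,160:310],(400,320)),f(b[140:230,210:322],(400,320))])
cv2.imwrite('pics/m.png',np.vstack([v,f(w[130:330,80:430],(800,280)) if 0 else np.hstack([f(w,(373,280)),np.zeros((280,427,3),np.uint8)])])[:,:,::-1])"
cat > wh.py <<'E'
from h import *
import sys
c=viewer.calibration('scene')
H=np.array([.6159,.0281]);bx=np.array([.984,.177]);by=np.array([-.177,.984])
for f in sys.argv[1:]:
    h=cv2.cvtColor(cv2.imread('pics/'+f),cv2.COLOR_BGR2HSV)
    m=cv2.inRange(h,(0,0,185),(180,40,255));m[:, :210]=0;m[:,320:]=0;m[:130]=0;m[240:]=0
    cn=max(cv2.findContours(m,0,1)[0],key=cv2.contourArea)
    print(f,cv2.contourArea(cn),cv2.approxPolyDP(cv2.convexHull(cn),2.5,True)[:,0].tolist())
for th in(0,.05,.1,.2):
    q=[]
    for s,y in((0,-.125),(0,.125),(.17,.125),(.17,-.125)):
        p=H+bx*(-s*np.cos(th)+.006*np.sin(th))+by*y; q.append(proj(c,(*p,.065+s*np.sin(th)+.006*np.cos(th))).tolist())
    p=H+bx*(-.14*np.cos(th)+.041*np.sin(th)); print(th,q,'knob',proj(c,(*p,.065+.14*np.sin(th)+.041*np.cos(th))))
E
python3 wh.py s4.png s5.png; python3 -c "
from h import *
print(readout.get_obs()['tau'].round(1),readout.get_obs()['ft_torque'].round(2))
a=cv2.cvtColor(cv2.imread('pics/s5.png'),6);print(a[155:172,240:265])"
```

```text
s4.png 2165.0 [[302, 177], [248, 210], [222, 179], [259, 158], [286, 160]]
s5.png 2051.0 [[302, 177], [248, 210], [222, 181], [260, 160], [285, 161]]
0 [[247.5, 209.9], [303.9, 178.6], [276.0, 151.7], [221.1, 179.6]] knob [253.9 163.6]
0.05 [[247.6, 210.0], [304.0, 178.7], [276.1, 150.2], [221.0, 178.2]] knob [254.2 162.6]
0.1 [[247.6, 210.0], [304.0, 178.7], [276.4, 148.8], [221.0, 176.8]] knob [254.7 161.7]
0.2 [[247.7, 210.2], [304.1, 178.8], [277.0, 146.1], [221.2, 174.2]] knob [255.6 160.2]
[ -0.  -36.6  20.   -0.6   0.   -0. ] [-0.01  0.16  0.  ]
[[109 113 106 100  91  83  96 101  98 100 102  94  67  57  58  56  57  48
   54  59  62  57  58  57  58]
 [111 109 107 102  94  94  95 105 106 115 123 104  74  57  53  55  57  45
   47  57  55  55  61  57  61]
 [112 106 101 119 113 103 102 105 120 148 153 116  87  70  58  56  56  51
   54  57  55  58  60  71  86]
 [110  98  93 120 129 120 107 122 155 177 138 103  93  82  66  65  58  60
   60  54  64  70  91 111 131]
 [108 100  89 113 122 114 123 156 172 150 113  92  82  75  67  66  58  56
   62  97 118 125 131 139 143]
 [101  99 100 11
[... 544 characters left out ...]
46 159 127  70  33  32  29  35  86 167
  229 234 234 233 234 233 228]
 [106 108 107 106 107 125 150 184 221 220 171 114  60  29  19  67 144 219
  235 234 234 233 235 235 233]
 [107 108 110 124 155 185 220 228 234 230 188 150  96  40  35  91 175 231
  236 234 235 233 233 234 233]
 [111 124 152 187 217 227 233 233 235 227 190 156  97  30  30  87 175 231
  236 233 233 234 233 234 234]
 [153 185 220 229 235 235 235 233 235 227 202 171  96  33  35  87 177 231
  235 232 235 234 233 234 233]
 [220 228 234 234 234 234 234 234 233 234 228 214 149 100 102 154 218 234
  233 234 232 233 233 234 234]
 [233 235 235 235 233 234 234 233 233 234 234 231 219 191 192 220 233 234
  233 233 232 235 233 233 233]]
```

```bash
for i in 1 2; do python3 -m crank '0 0 0.004 0 0 0 1' | egrep 'pos|force';done; python3 -m crank '0 0 0.006 0 0 0 1' | egrep 'pos|force'; python3 -m crank '0 0 0.006 0 0 0 1;0 0 0.006 0 0 0 1' | egrep 'pos|force'
```

```text
eef_pos: [0.5003, 0.0722, 0.0618]
ft_force: [-19.6, -2.8, 61.0]
eef_pos: [0.5003, 0.0722, 0.062]
ft_force: [-14.4, -2.4, 42.3]
eef_pos: [0.5004, 0.0722, 0.0618]
ft_force: [-20.7, -4.3, 61.3]
eef_pos: [0.5004, 0.0722, 0.0619]
ft_force: [-17.0, -2.7, 47.8]
```

```bash
python3 -m crank '0 0 0 0 0 0 1;0 0 -0.01 0 0 0 1;0 0 -0.03 0 0 0 1;0 0 -0.03 0 0 0 1;0 0 -0.03 0 0 0 1;0 0 -0.03 0 0 0 1;0 -0.03 -0.03 0 0 0 1;0 -0.03 -0.03 0 0 0 1;0 -0.03 -0.02 0 0 0 1;0 -0.03 0 0 0 0 1;0 -0.03 0 0 0 0 1;0 -0.03 0 0 0 0 1;0 0 0 0 0 0 1;0 0 0 0 0 0 1'
python3 - <<'E'
from h import *
viewer.camera('scene')
w=snap('scene','s6.png');snap('wrist','w11.png');snap('side','d3.png')
E
python3 wh.py s6.png; python3 tray.py
python3 - <<'E'
from h import *
# corner of cover's free edge vs box in wrist view
c=viewer.calibration('wrist');w=cv2.imread('pics/w11.png');h=cv2.cvtColor(w,cv2.COLOR_BGR2HSV)
m=cv2.inRange(h,(0,0,185),(180,40,255));cn=max(cv2.findContours(m,0,1)[0],key=cv2.contourArea)
a=cv2.approxPolyDP(cv2.convexHull(cn),4,True)[:,0];H=np.array([.6159,.0281])
for q in a:
    d=plane(c,*map(float,q),.071)[:2]-H;print(q,(d@[.984,.177]).round(4),(d@[-.177,.984]).round(4))
# lamp pointer (orange) in scene before/after
for f in('s0.png','s2.png','s6.png'):
    i=cv2.cvtColor(cv2.imread('pics/'+f),cv2.COLOR_BGR2HSV)[170:225,145:190]
    n,l,s,cc=cv2.connectedComponentsWithStats(cv2.inRange(i,(4,110,110),(22,255,255)));print(f,[(s[k,4],(cc[k]+[145,170]).round(1).tolist()) for k in range(1,n)])
E
```

```text
clock: 47.1
eef_pos: [0.3117, 0.0382, 0.2725]
tool_rot: [0.642, 0.766, 0.01, 0.006]
ft_force: [0.9, -0.1, 0.0]
grip_width: -0.0001
s6.png 2323.0 [[302, 177], [248, 210], [222, 181], [276, 152]]
0 [[247.5, 209.9], [303.9, 178.6], [276.0, 151.7], [221.1, 179.6]] knob [253.9 163.6]
0.05 [[247.6, 210.0], [304.0, 178.7], [276.1, 150.2], [221.0, 178.2]] knob [254.2 162.6]
0.1 [[247.6, 210.0], [304.0, 178.7], [276.4, 148.8], [221.0, 176.8]] knob [254.7 161.7]
0.2 [[247.7, 210.2], [304.1, 178.8], [277.0, 146.1], [221.2, 174.2]] knob [255.6 160.2]
tray [[365, 179], [331, 188], [310, 151], [311, 144], [345, 138], [367, 173]]
orange [(np.int32(60), [347.6, 143.7]), (np.int32(54), [336.1, 148.0]), (np.int32(67), [343.3, 160.5])]
[498 115] -0.0031 0.1229
[459 292] -0.0035 -0.1232
[391 293] -0.1019 -0.1233
[346 270] -0.1697 -0.0852
[361 115] -0.1689 0.1231
s0.png [(np.int32(3), [169.0, 184.0]), (np.int32(6), [164.5, 206.0])]
s2.png [(np.int32(7), [164.3, 206.0])]
s6.png [(np.int32(7), [164.3, 206.0])]
```

Run:
```python
from h import *
A=cv2.imread('pics/s0.png');B=cv2.imread('pics/s6.png')
d=(cv2.absdiff(A,B).max(2)>45).astype(np.uint8);d=cv2.morphologyEx(d,cv2.MORPH_OPEN,np.ones((3,3)))
n,l,s,cc=cv2.connectedComponentsWithStats(d)
print([(s[k,:5].tolist()) for k in range(1,n)])
for nm,lo,hi in(('pink',(160,60,90),(178,255,255)),('yellow',(24,150,90),(32,255,255)),('green',(60,80,40),(90,255,255))):
    for i in(A,B):
        m=cv2.inRange(cv2.cvtColor(i,40),lo,hi);m[300:]=0;M=cv2.moments(m,True);print(nm,M['m00'],round(M['m10']/M['m00'],1),round(M['m01']/M['m00'],1))
```

```text
[[27, 0, 55, 32, 1114], [83, 0, 8, 3, 19], [181, 0, 20, 41, 267], [200, 0, 3, 2, 6], [209, 0, 5, 7, 26], [217, 0, 5, 7, 30], [249, 0, 7, 4, 24], [191, 3, 5, 8, 28], [233, 5, 3, 3, 9], [218, 8, 4, 3, 12], [223, 8, 13, 16, 100], [212, 10, 3, 3, 9], [244, 13, 11, 14, 105], [240, 19, 3, 3, 9], [223, 22, 13, 12, 91], [46, 35, 9, 14, 64], [54, 34, 19, 16, 220], [228, 38, 18, 8, 85], [197, 42, 8, 10, 45], [248, 47, 3, 3, 9], [183, 48, 4, 5, 18], [232, 49, 3, 4, 12], [183, 50, 26, 24, 361], [62, 52, 15, 10, 100], [230, 55, 23, 42, 564], [63, 63, 16, 8, 92], [61, 66, 45, 49, 916], [228, 72, 4, 6, 20], [185, 74, 5, 6, 27], [203, 76, 6, 9, 42], [221, 91, 16, 12, 113], [224, 106, 24, 34, 280], [213, 113, 9, 5, 36], [327, 139, 26, 40, 596], [310, 151, 6, 6, 27], [224, 153, 79, 58, 2048], [301, 158, 3, 3, 9]]
pink 195.0 208.8 201.4
pink 221.0 219.6 197.7
yellow 65.0 246.6 149.5
yellow 66.0 246.6 149.3
green 2296.0 90.0 240.9
green 2302.0 90.0 240.9
```

```bash
python3 -c "
from h import *
print(order.job_done())"
```

```text
the job is handed in; nothing more can be done
None
```

The job is handed in after about 47 s of the 210 s allowed, with the collar set, the stoppers in the tray and the cover shut.

- **Collar:** I turned it from −0.8 to 0. A close-up afterwards showed the orange pointer at the white mark; I did not take another close-up at the end.
- **Stoppers:** a, b and c were there, and port d was empty. I rocked each one both ways, pulled it free and stood it in the blue tray. The last scene picture, measured by colour mask, shows all three orange grips there. The tray is about 1 pixel from where it started, perhaps the announced knock.
- **Cover:** I pushed it shut after all ports were open, and it met a hard stop. Its outline after I withdrew fits 0 rad to about 1–2 pixels, and its free edge lies 169–170 mm from the hinge line.
- **Other things on the bench:** comparing the first and last scene pictures, the only changes on the bench are at the box and tray. The pink mask's centre did shift about 11 pixels between them. I put that down to other pinkish pixels, because nothing changed where the pink look-alike stands.

**What disagreed:**
- Each stopper's second rock was 0.19–0.197 rad, past the 0.15–0.18 asked but within the port's 0.2.
- I pressed the shut cover with up to about 65 N through the fingertips, below the 120 N wrist limit.
- The hard stop came with the tool about 25 mm lower than the stated fingertip length would allow. I relied on the pictures for that check.
- My 16 picture views ran out before the end, so the final checks were by measurement only.

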